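# Pack the phone kit and present the handset over its bay

## Task

Pack the phone kit: stand the black power adapter and the white round repeater side by side in the short open bay of the cardboard box, upright and right down on its floor, and let go of them. Then draw the red handset out of its charging cradle, turn it flat with its keypad side up, and finish still holding it in the gripper, level and still, lengthways over the middle of the long empty bay, raised some 10 to 20 cm above the box and touching nothing else. Leave everything else on the desk where it is.

Things in the scene. Friction and masses are not known exactly. Their poses are not given: they have to be found in the camera images.
- kit_box: open cardboard box fixed to the desk, 176 (x) x 128 (y) x 45 mm high, walls 4 mm, floor 5 mm thick; origin under its centre, x along its length, z up. A middle wall along x parts the empty handset bay (+y side, inside 168 x 58 mm) from the item bay (-y side, inside 108 along x by 58 across; beyond it, to +x, fixed grey foam 41 mm high)
- item_bay (a point): centre of the item bay's floor (top of the floor, 5 mm above the desk), at (-30, -31, 5) mm in the box's frame; axes as the box's
- handset_bay (a point): centre of the handset bay's floor, at (0, 31, 5) mm in the box's frame; axes as the box's
- adapter: black power adapter block standing on the desk, loose, 48 (x) x 52 (y) x 72 mm high, two small brass pins 16 mm high in the middle of its top; origin at the centre of its underside, z up; about 0.16 kg
- repeater: white round wireless repeater, loose, an upright cylinder 52 mm across and 72 mm high with a blue band near the foot; origin at the centre of its underside, z up; about 0.18 kg
- handset: red cordless handset, loose, 155 (x) x 48 (y) x 24 (z) mm, about 0.14 kg; origin at the centre of its back face, x to the earpiece end, z out of the keypad side (body z 0 to 24 mm). It starts leaning in the cradle: x axis up, 35 degrees off vertical towards the cradle's +x, keypad facing the cradle's -x and up. It comes out along its own x axis
- cradle: white charging cradle fixed to the desk; base 120 x 85 x 14 mm, origin under its centre, z up, -x its front, looking sideways, roughly to the robot's right. The leaning pocket holds the lower 38 mm of the handset with 1.5 mm clearance; a red backrest 24 mm wide, 5 mm thick runs up the middle of its back to 88 mm from its lower end. The handset's sides are free above the pocket
- mug: bystander: blue mug 76 mm across and 90 mm high, loose; origin at the centre of its underside
- stapler: bystander: blue and black stapler 38 (x) x 125 (y) x 41 mm high, loose; origin under its centre
- tape: bystander: yellow tape roll lying flat, 84 mm across, 24 mm high, loose; origin at the centre of its underside
- mouse: bystander: grey computer mouse 105 (x) x 60 (y) x 32 mm high, loose; origin under its centre
Mind the look-alikes: they are no part of the job. What is shaped like the adapter but green is not meant.

How it is judged:
On the way, in this order (a step that is already met when the one before it is completed fails the run):
1. adapter and repeater both stand in the item bay, down on its floor and let go (x of adapter in the frame of item_bay between -0.034 and 0.034 m and y of adapter in the frame of item_bay between -0.012 and 0.012 m and z of each of adapter, repeater in the frame of item_bay below 0.008 m and angle between each of adapter, repeater's own z axis and vertical below 0.1 rad and contact force between each of adapter, repeater and the fingers below 0.2 N and x of repeater in the frame of item_bay between -0.034 and 0.034 m and y of repeater in the frame of item_bay between -0.012 and 0.012 m), for 0.2 s.
2. the handset is drawn up out of the cradle in the gripper (contact force between handset and the fingers above 2 N and contact force between handset and cradle below 0.05 N and height (world z) of handset above 0.14 m), for 0.2 s.
At the end, for the whole second after the job is handed in: Adapter and repeater upright on the item bay floor (8 mm), let go; handset gripped (2 N), touching nothing else, still, back 0.12-0.28 m above the desk, keypad up, level to 0.2 rad, along the box to 0.26 rad (either way), centred to 30 mm over the handset bay (all of step 1 and contact force between handset and the fingers above 2 N and contact force between handset and cradle below 0.05 N and contact force between handset and kit_box below 0.05 N and contact force between handset and adapter below 0.05 N and contact force between handset and repeater below 0.05 N and height (world z) of handset between 0.12 and 0.28 m and angle between handset's own z axis and vertical below 0.2 rad and angle between the x axis of handset and the x axis of kit_box, either way round below 0.26 rad and horizontal distance between handset and handset_bay below 0.03 m and linear speed of handset below 0.02 m/s and angular speed of handset below 0.15 rad/s); the arm keeps its last pose, push and grip.
It fails at once if a bystander is shifted by more than 30 mm (distance of any of mug, stapler, tape, mouse from where it was at the start of the episode above 0.03 m).
It also fails if it takes over 62 s, if anything falls off the work surface, if the arm or the gripper's body presses on something with over 40 N, if the wrist force passes 120 N, or if a joint passes its speed limit or range.

## Robot

A 7-joint arm with a two-finger parallel gripper is mounted at the origin on the work surface. World frame = base frame: x ahead of the robot, y to its left, z up, the work surface at z = 0. Lengths are in m, angles in rad, forces in N, time in s.
With the tool pointing down it reaches from about 0.35 to 0.9 m from the base axis. Payload 8.1 kg.
Tool frame: the origin (TCP) lies midway between the tips of the shut fingers; the grasp point (between the pads) lies 19 mm behind it; z points along the fingers, y is the line along which they close (so a half turn about z gives the same grasp; the last joint's range is limited). The gripper opens to 92 mm and grips with 3 to 60 N. Pads are 19 mm wide; open, the fingers measure 130 mm over their backs; the gripper's body (75 mm by 190 mm) begins 47 mm behind the grasp point.
Start: joints at [-1.313, 0.434, 0.025, 1.573, -0.012, 1.134, -0.075], TCP at [0.221, 0.585, 0.227] pointing down, gripper open.
Joint ranges: [-2.62, 2.62], [-0.44, 2.09], [-1.27, 1.32], [0.08, 2.57], [-1.32, 4.46], [0.12, 2], [-2.74, 2.74]. Speed limits (rad/s): [2.22, 2.22, 3.01, 3.01, 3.14, 3.14, 3.14].

## Interface

Orientations are given as a rotation vector (axis times angle).
In Python, from cell import arm gives the robot as it stands.
- The arm moves only by the tool carry_out, never from a script. Its arguments are lists of equal length, an entry for each row: "claw": the finger opening in cm, from 0 to 9.18; "delta_pos": the shift along the tool's x, y, z in cm, a list of three; "angular": the turn, a rotation vector about the tool's x, y, z in rad, a list of three. In form: {"claw": [claw, ...], "delta_pos": [[dx, dy, dz], ...], "angular": [[ax, ay, az], ...]}. A call has 1 to 20 rows; each row shifts and turns the commanded pose from where the row before left it, along the tool's axes as they then stand; what a row does not reach is not made up. A row lasts 1/10 s, in which the tool goes at most 50 mm and 8.59 degrees, less where a joint would pass 70% of its speed; a pose out of reach is approached as far as the arm can. A call with a gripper value outside its range is refused whole. The fingers move at their own pace and stop on an object; "force" is the grip in N (left out, the last holds). Time passes only in rows, so rows that do not move let the fingers close. It gives the time, the measured TCP pose, the force, the opening and the grip force at its end, in the units of the state.
- arm.observe(): the state, without advancing time (a new reading comes with each control period).
- arm.get_image(name): name is "scene" or "side" or "wrist"; returns a dict with "frame" (400x640x3 uint8, red, green, blue), "mtx" (3x3 intrinsics, pixels), "T" (4x4, takes a point from camera to world coordinates). Camera axes: x right, y down, z forward; pixel columns grow to the right and rows downward; lengths in m; the calibration is good to about 2 mm. A picture is of the moment at which its call begins. There is no depth.
- arm.sign_off(): hands the job in; it is judged then, once.
Trained networks look in a picture, given as the dict that the camera call returned (one of the last four; its "shot" number tells which), for a name from the list of things; names that differ only in an ending like _2 or _b are one class to them, and where a whole thing is asked for, a point or a joint stands for the part that bears it (a point fixed in the world has none). Each returns a list of dicts, best first, with "conf" (0 to 1); they miss things now and then, are a little off and sometimes report something else, mostly with a low value. They report only what shows in the picture. A call takes as long as a camera call. They do not tell look-alikes from the thing itself.
- arm.look_for(label, picture): "centre" ([column, row] as shares, 0 to 1, of the picture: columns of its width, rows of its height, amid what is visible of it).
- arm.trace(label, picture): "region" (400x640 bool, what is visible of it) and "centre" ([column, row] as shares, 0 to 1, of the picture: columns of its width, rows of its height, amid what is visible of it).
- arm.place_of(label, picture): "centre" ([column, row] as shares, 0 to 1, of the picture: columns of its width, rows of its height: a listed point, or the origin of a listed thing).
The state is a dict: "clock": time; "joints": joint angles; "dq": joint speeds; "joint_efforts": joint torques, N m; "position": TCP position; "ee_rot": TCP orientation; "force": force on the tool from outside, world axes, zero at the start; "ft_torque": the same for the moment, N m; "width": opening from 0.0 (shut) to 1.0 (fully open); "gripper_force": force on a finger pad.
Only numpy, scipy, OpenCV 4.12 (cv2) and the standard library are available. Lean on these libraries where they do the work, as an engineer would, in place of code of your own. Each camera call takes 0.05 s, during which the arm holds its last target. There are 200 camera calls.

## Working session

There is one attempt and no reset: what is moved stays moved. The work goes in short steps, Python scripts to look and compute and a tool call to move; the robot and the scene stay as the last step left them, time stands still between calls to the robot, and variables do not carry over. Pictures are saved under pics/ and viewed, at most 10 in all, crops included, and the job is handed in when it is done.

Besides the shell and the picture viewer there is one more tool, called after "Request:" in YAML: its name, and indented under it one key for each argument. carry_out: Moves the arm, as the interface text tells. Its arguments: {"type":"object","properties":{"claw":{"type":"array","items":{"type":"number"}},"delta_pos":{"type":"array","items":{"type":"array","items":{"type":"number"}}},"angular":{"type":"array","items":{"type":"array","items":{"type":"number"}}},"force":{"type":"number"}},"required":["claw","delta_pos","angular"]}

```bash
mkdir -p pics; ls; python3 - <<'E'
from cell import arm
import cv2,numpy as np
s=arm.observe();print(s)
for n in("scene","side"):
    p=arm.get_image(n);cv2.imwrite(f"pics/{n}0.png",p["frame"][:,:,::-1]);print(n,p["mtx"].tolist(),np.round(p["T"],4).tolist())
    for l in("adapter","repeater","handset","cradle","kit_box","item_bay","handset_bay","mug","stapler","tape","mouse"):
        print(l,[(np.round(np.array(d["centre"])*[640,400],1).tolist(),round(d["conf"],2)) for d in arm.place_of(l,p)])
print(arm.observe()["clock"])
E
```

```text
pics
{'clock': 0.0, 'joints': array([-1.3125976 ,  0.43520981,  0.02497795,  1.5741265 , -0.01160648,
        1.13398898, -0.07509314]), 'dq': array([-0.00041149,  0.00110852, -0.00042456, -0.00217022,  0.0003309 ,
        0.00293694, -0.00035724]), 'joint_efforts': array([-1.97175827e-04, -6.67846155e+01,  9.84574556e-01, -3.14482570e+01,
       -6.07620575e-02,  4.26762085e-02,  2.03870422e-04]), 'position': array([0.22050869, 0.58424726, 0.22594184]), 'ee_rot': array([-5.63754880e-01, -3.09044672e+00,  2.48298742e-03]), 'force': array([0.74353776, 0.19285307, 0.01797787]), 'ft_torque': array([-0.04274488,  0.02955063,  0.01988533]), 'gripper_force': 0.0, 'width': 0.9982282431156062}
scene [[405.32440898048833, 0.0, 319.4709990340487], [0.0, 405.32440898048833, 195.99651463058504], [0.0, 0.0, 1.0]] [[0.4223, 0.6528, -0.6289, 1.2336], [0.9065, -0.3003, 0.2969, -0.3128], [0.0049, -0.6955, -0.7185, 0.9344], [0.0, 0.0, 0.0, 1.0]]
adapter [([213.0, 244.8], 0.79), ([244.0, 229.7], 0.75), ([211.0, 210.3], 0.61)]
repeater [([215.0, 287.1], 0.62)]
handset [([402.2, 177.1], 0.67)]
cradle [([
[... 346 characters left out ...]
, 198.91831237913232], [0.0, 0.0, 1.0]] [[0.8113, -0.3288, 0.4835, -0.0172], [-0.5842, -0.4877, 0.6488, -0.675], [0.0225, -0.8088, -0.5877, 0.7335], [0.0, 0.0, 0.0, 1.0]]
adapter [([344.1, 279.4], 0.91), ([375.4, 309.0], 0.79), ([322.5, 323.2], 0.77), ([422.1, 243.6], 0.3)]
repeater [([426.7, 285.5], 0.95)]
handset [([275.5, 158.8], 0.89)]
cradle [([284.8, 188.8], 0.64)]
kit_box [([320.5, 235.6], 0.73), ([312.2, 240.6], 0.31)]
item_bay [([332.2, 240.0], 0.87)]
handset_bay [([309.8, 236.2], 0.63)]
mug [([341.9, 182.4], 0.97), ([420.8, 248.4], 0.19)]
stapler [([333.3, 236.7], 0.74), ([382.0, 214.7], 0.65)]
tape [([422.7, 246.2], 0.88), ([282.9, 185.8], 0.46)]
mouse [([234.6, 176.7], 0.82)]
1.2
```

View pics/scene0.png

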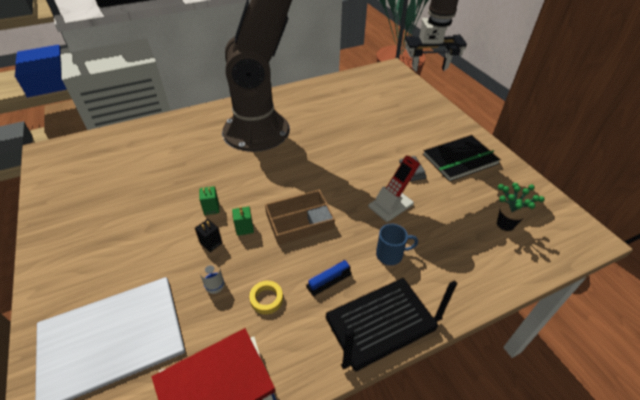

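View pics/side0.png

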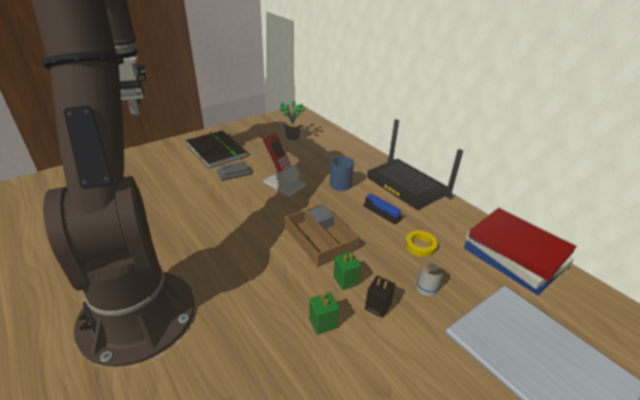

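```bash
cat > h.py <<'E'
import numpy as np, cv2
from cell import arm
from scipy.spatial.transform import Rotation as R
def ray(p,uv):
    d=np.linalg.solve(p["mtx"],[uv[0],uv[1],1.]); return p["T"][:3,3],p["T"][:3,:3]@(d/np.linalg.norm(d))
def tri(obs):
    A=np.zeros((3,3));b=np.zeros(3)
    for p,uv in obs:
        o,d=ray(p,uv);M=np.eye(3)-np.outer(d,d);A+=M;b+=M@o
    x=np.linalg.solve(A,b); return x,[round(1e3*np.linalg.norm((np.eye(3)-np.outer(ray(p,u)[1],ray(p,u)[1]))@(x-p["T"][:3,3])),1) for p,u in obs]
def onz(p,uv,z):
    o,d=ray(p,uv);return o+d*(z-o[2])/d[2]
def proj(p,X):
    X=np.atleast_2d(X);c=(X-p["T"][:3,3])@p["T"][:3,:3];u=c@p["mtx"].T;return u[:,:2]/u[:,2:]
def tcp():
    s=arm.observe();return s["position"],R.from_rotvec(s["ee_rot"])
def to(target,rot=None):
    "shift in tool cm and rotvec to reach world target"
    p,r=tcp();d=r.inv().apply(np.array(target)-p)*100
    return np.round(d,2).tolist(), (np.round((r.inv()*rot).as_rotvec(),3).tolist() if rot is not None else None)
E
python3 - <<'E'
from h import *
K=dict(scene=[[405.3244,0,319.471],[0,405.3244,195.9965],[0,0,1]],side=[[392.7462,0,314.6952],[0,392.7462,198.9183],[0,0,1]])
T=dict(scene=[[0.4223,0.6528,-0.6289,1.2336],[0.9065,-0.3003,0.2969,-0.3128],[0.0049,-0.6955,-0.7185,0.9344],[0,0,0,1]],side=[[0.8113,-0.3288,0.4835,-0.0172],[-0.5842,-0.4877,0.6488,-0.675],[0.0225,-0.8088,-0.5877,0.7335],[0,0,0,1]])
s,d=[dict(mtx=np.array(K[n]),T=np.array(T[n])) for n in("scene","side")]
for n,a,b in [("adapter",(213,244.8),(375.4,309)),("green1",(244,229.7),(344.1,279.4)),("green2",(211,210.3),(322.5,323.2)),("repeater",(215,287.1),(426.7,285.5)),("handset",(402.2,177.1),(275.5,158.8)),("cradle",(390.6,206.4),(284.8,188.8)),("box",(297.3,220.2),(320.5,235.6)),("item",(295.9,227.4),(332.2,240)),("hbay",(295.1,212.4),(309.8,236.2)),("mug",(388.4,254.1),(341.9,182.4)),("tape",(266.8,299.1),(422.7,246.2)),("foam",(319,214),(321,215))]:
    x,e=tri([(s,a),(d,b)]);print(n,np.round(x*1000),e)
E
```

```text
adapter [ 457. -287.  -10.] [np.float64(1.0), np.float64(1.0)]
green1 [ 448. -186.    1.] [np.float64(2.9), np.float64(2.9)]
green2 [ 328. -256.   -2.] [np.float64(2.0), np.float64(2.0)]
repeater [ 603. -315.    1.] [np.float64(1.9), np.float64(1.9)]
handset [535. 290.  93.] [np.float64(5.6), np.float64(5.6)]
cradle [547. 257. -10.] [np.float64(5.6), np.float64(5.6)]
box [488. -32.  13.] [np.float64(2.9), np.float64(2.9)]
item [510. -50.   4.] [np.float64(3.2), np.float64(3.2)]
hbay [459. -25.  18.] [np.float64(5.4), np.float64(5.4)]
mug [709. 149.   9.] [np.float64(0.4), np.float64(0.4)]
tape [ 699. -210.    5.] [np.float64(3.9), np.float64(3.9)]
foam [522.  20.  42.] [np.float64(3.6), np.float64(3.6)]
```

Request:
carry_out:
  claw: [9.1,9.1,9.1,9.1,9.1,9.1,9.1,9.1,9.1,9.1,9.1,9.1,9.1,9.1,9.1]
  delta_pos:
    - [-3.2,-3.6,-0.8]
    - [-3.2,-3.6,-0.8]
    - [-3.2,-3.6,-0.8]
    - [-3.2,-3.6,-0.8]
    - [-3.2,-3.6,-0.8]
    - [-3.2,-3.6,-0.8]
    - [-3.2,-3.6,-0.8]
    - [-3.2,-3.6,-0.8]
    - [-3.2,-3.6,-0.8]
    - [-3.2,-3.6,-0.8]
    - [-3.2,-3.6,-0.8]
    - [-3.2,-3.6,-0.8]
    - [-3.2,-3.6,-0.8]
    - [-3.2,-3.6,-0.8]
    - [-3.2,-3.6,-0.8]
  angular:
    - [0,0,0]
    - [0,0,0]
    - [0,0,0]
    - [0,0,0]
    - [0,0,0]
    - [0,0,0]
    - [0,0,0]
    - [0,0,0]
    - [0,0,0]
    - [0,0,0]
    - [0,0,0]
    - [0,0,0]
    - [0,0,0]
    - [0,0,0]
    - [0,0,0]

```text
clock: 2.7
position: [0.4794, -0.0918, 0.3475]
ee_rot: [0.563, 3.09, 0.001]
force: [1.9, 1.0, 0.1]
width: 0.991
gripper_force: 0.0
```

Request:
carry_out:
  claw: [9.1,9.1,9.1,9.1,9.1,9.1,9.1,9.1,9.1,9.1,9.1]
  delta_pos:
    - [0,0,0]
    - [0,0,0]
    - [0,0,0]
    - [0,0,0]
    - [0,0,0]
    - [0,0,0]
    - [0,0,0]
    - [0,0,0]
    - [0,0,0]
    - [0,0,0]
    - [0,0,0]
  angular:
    - [0,0,0.134]
    - [0,0,0.134]
    - [0,0,0.134]
    - [0,0,0.134]
    - [0,0,0.134]
    - [0,0,0.134]
    - [0,0,0.134]
    - [0,0,0.134]
    - [0,0,0.134]
    - [0,0,0]
    - [0,0,0]

```text
clock: 3.8
position: [0.479, -0.0899, 0.3468]
ee_rot: [-2.212, -2.23, -0.0]
force: [-0.6, 0.5, 0.1]
width: 0.992
gripper_force: 0.0
```

```bash
python3 - <<'E'
from h import *
s=arm.observe();print(s["clock"],s["position"],s["ee_rot"],s["joints"])
p=arm.get_image("wrist");cv2.imwrite("pics/w1.png",p["frame"][:,:,::-1]);print(p["mtx"].tolist(),np.round(p["T"],4).tolist())
import pickle;pickle.dump(p,open("w1.pkl","wb"))
for l in("adapter","repeater","kit_box","item_bay","handset_bay"):
        print(l,[(np.round(np.array(d["centre"])*[640,400],1).tolist(),round(d["conf"],2)) for d in arm.place_of(l,p)])
E
```

```text
3.8 [ 0.47904039 -0.08985115  0.34678596] [-2.21238539e+00 -2.23044142e+00 -3.87521452e-04] [-0.54870267  0.1193896   0.7183228   1.74126151 -0.08141528  1.31094976
  0.19516126]
[[311.93059590682316, 0.0, 321.5413949956807], [0.0, 311.93059590682316, 202.6305996766743], [0.0, 0.0, 1.0]] [[1.0, 0.0086, 0.0019, 0.4786], [0.0088, -0.9623, -0.2719, -0.0168], [-0.0005, 0.2719, -0.9623, 0.5044], [0.0, 0.0, 0.0, 1.0]]
adapter [([310.1, 270.2], 0.88), ([302.1, 221.5], 0.67), ([233.9, 254.8], 0.46)]
repeater [([390.0, 288.9], 0.73)]
kit_box [([328.7, 118.8], 0.91), ([445.7, 233.4], 0.39)]
item_bay [([349.5, 143.3], 0.8)]
handset_bay [([309.4, 120.2], 0.66)]
```

View pics/w1.png

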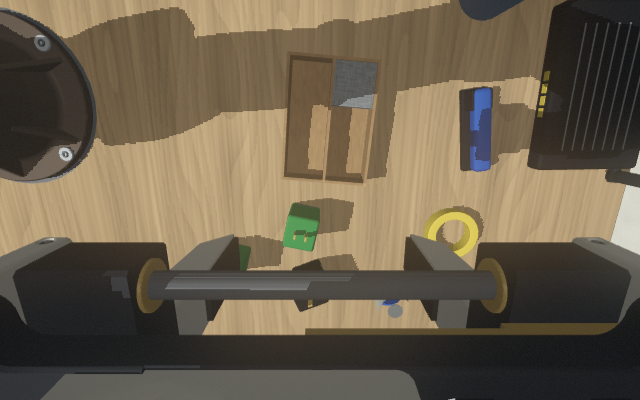

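Request:
carry_out:
  claw: [9.1,9.1,9.1,9.1,9.1,9.1,9.1,9.1]
  delta_pos:
    - [-4.5,0.8,0]
    - [-4.5,0.8,0]
    - [-4.5,0.8,0]
    - [-4.5,0.8,0]
    - [-4.5,0.8,0]
    - [-4.5,0.8,0]
    - [0,0,0]
    - [0,0,0]
  angular:
    - [0,0,0]
    - [0,0,0]
    - [0,0,0]
    - [0,0,0]
    - [0,0,0]
    - [0,0,0]
    - [0,0,0]
    - [0,0,0]

```text
clock: 4.9
position: [0.5275, -0.3611, 0.346]
ee_rot: [-2.219, -2.223, 0.002]
force: [0.4, 0.0, -0.2]
width: 0.993
gripper_force: 0.0
```

```bash
python3 - <<'E'
from h import *
import pickle
p=arm.get_image("wrist");pickle.dump(p,open("w2.pkl","wb"))
s=arm.observe();print(s["clock"],s["position"],s["ee_rot"])
cv2.imwrite("pics/w2.png",cv2.resize(p["frame"][40:240,200:500,::-1],None,fx=2.6,fy=2.6,interpolation=cv2.INTER_CUBIC))
for l in("adapter","repeater"):
        print(l,[(np.round(np.array(d["centre"])*[640,400],1).tolist(),round(d["conf"],2),np.round(onz(p,np.array(d["centre"])*[640,400],0),3)) for d in arm.place_of(l,p)])
w=pickle.load(open("w1.pkl","rb"))
for l,z,u in(("box",0,(328.7,118.8)),("item",.005,(349.5,143.3)),("hb",.005,(309.4,120.2)),("c1",.045,(289,52)),("c2",.045,(380,60)),("c3",.045,(363,184)),("c4",.045,(284,178))): print(l,np.round(onz(w,u,z),4))
cv2.imwrite("pics/w1c.png",cv2.resize(w["frame"][35:205,260:410,::-1],None,fx=3.5,fy=3.5,interpolation=cv2.INTER_CUBIC))
E
```

```text
4.95 [ 0.52813839 -0.35952537  0.34626013] [-2.21628822e+00 -2.22530103e+00  1.00924289e-05]
adapter [([266.3, 43.5], 0.98, array([ 0.446, -0.188,  0.   ])), ([189.7, 89.7], 0.71, array([ 0.326, -0.252,  0.   ])), ([279.0, 114.9], 0.7, array([ 0.461, -0.289,  0.   ]))]
repeater [([368.7, 132.2], 0.95, array([ 0.601, -0.315,  0.   ]))]
box [ 0.4896 -0.0232  0.    ]
item [ 0.5229 -0.0602  0.005 ]
hb [ 0.4597 -0.0255  0.005 ]
c1 [0.4339 0.0638 0.045 ]
c2 [0.557 0.055 0.045]
c3 [ 0.5417 -0.1169  0.045 ]
c4 [ 0.423  -0.1088  0.045 ]
```

View pics/w2.png

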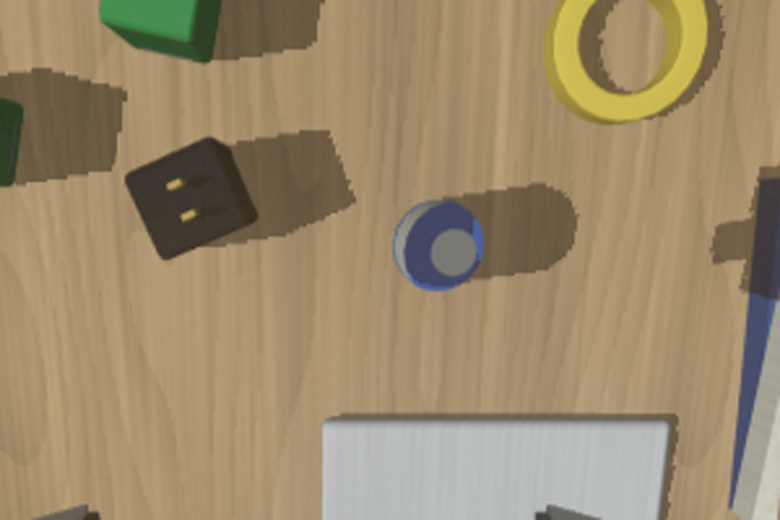

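View pics/w1c.png

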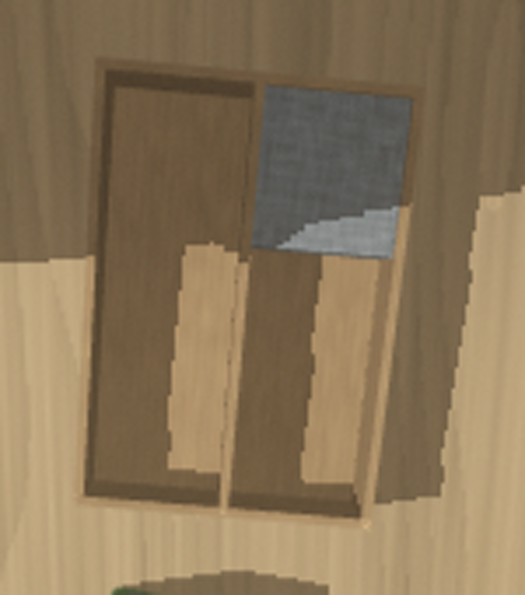

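```bash
cat > fit.py <<'E'
from h import *
from scipy.optimize import least_squares, minimize
import pickle
w=pickle.load(open("w1.pkl","rb"))
px=np.array([(287.7,52.1),(380.3,60.1),(366.3,185.6),(282.9,177)])
c=np.array([(88,64),(88,-64),(-88,-64),(-88,64)])/1e3
def W(q,c,z): 
    C,S=np.cos(q[2]),np.sin(q[2]); return np.c_[q[0]+C*c[:,0]-S*c[:,1],q[1]+S*c[:,0]+C*c[:,1],np.full(len(c),z)]
r=least_squares(lambda q:(proj(w,W(q,c,.045))-px).ravel(),[.49,-.03,1.6])
print("box",r.x,r.fun.round(1))
print("item",W(r.x,np.array([[-.03,-.031]]),.005),"hb",W(r.x,np.array([[0,.031]]),.005))
P={n:arm.get_image(n) for n in("wrist","scene","side")};pickle.dump(P,open("P.pkl","wb"))
def pick(l,n,x0):
    t=arm.trace(l,P[n]);u=proj(P[n],x0)[0]
    t=[a for a in t if np.linalg.norm(np.array(a["centre"])*[640,400]-u)<25]
    return min(t,key=lambda a:np.linalg.norm(np.array(a["centre"])*[640,400]-u))["region"] if t else None
def hullmask(p,X):
    m=np.zeros((1600,2560),np.uint8);h=cv2.convexHull(((proj(p,X)+.5)*4).astype(np.float32));cv2.fillConvexPoly(m,h.astype(np.int32),1);return m
a=np.linspace(0,2*np.pi,40)
shapes=dict(adapter=np.array([(x,y) for x in(-.024,.024) for y in(-.026,.026)]),repeater=np.c_[np.cos(a),np.sin(a)]*.026)
for l,x0 in(("adapter",(.459,-.287,.5)),("repeater",(.602,-.315,0))):
    M={}
    for n in P:
        m=pick(l,n,np.array([x0[0],x0[1],.036]))
        if m is not None:
            M[n]=cv2.resize(m.astype(np.uint8),(2560,1600),interpolation=cv2.INTER_NEAREST); ys,xs=np.where(m);print(l,n,m.sum(),xs.min(),xs.max(),ys.min(),ys.max())
    def cost(q,ns):
        t=0
        for n in ns:
            X=np.vstack([W(q,shapes[l],0),W(q,shapes[l],.072)]);h=hullmask(P[n],X);t+=1-(h&M[n]).sum()/(h|M[n]).sum()
        return t
    for ns in [[n] for n in M]+[list(M)]:
        best=min((minimize(cost,[x0[0],x0[1],y],args=(ns,),method="Nelder-Mead",options=dict(initial_simplex=[[x0[0],x0[1],y],[x0[0]+.01,x0[1],y],[x0[0],x0[1]+.01,y],[x0[0],x0[1],y+.3]])) for y in((.2,.6,1.0,1.4) if l=="adapter" else (0,))),key=lambda r:r.fun)
        print(l,ns,best.x.round(4),round(best.fun/len(ns),3))
print(arm.observe()["clock"])
n=P["side"]["frame"][240:340,300:460,::-1];m=P["scene"]["frame"][190:310,170:330,::-1]
cv2.imwrite("pics/crop.png",cv2.resize(np.vstack([n,m]),None,fx=2.7,fy=2.7,interpolation=cv2.INTER_CUBIC))
E
python3 fit.py
```

```text
box [ 0.48933934 -0.02738435  1.50189755] [-0.4 -0.9  1.4 -0.9  0.2  0.2 -1.3  2.3]
item [[ 0.51820046 -0.05944734  0.005     ]] hb [[ 0.45841289 -0.02525017  0.005     ]]
adapter wrist 1542 247 297 95 141
adapter scene 624 195 222 218 251
adapter side 870 365 394 275 316
adapter ['wrist'] [ 0.4597 -0.2914  1.9595] 0.046
adapter ['scene'] [ 0.455  -0.2904  1.9214] 0.06
adapter ['side'] [ 0.4595 -0.2899  2.0437] 0.087
adapter ['wrist', 'scene', 'side'] [ 0.4589 -0.2912  1.9565] 0.094
repeater scene 410 203 224 265 292
repeater side 558 415 442 263 295
repeater ['scene'] [ 0.5988 -0.316   0.0292] 0.344
repeater ['side'] [ 0.5955 -0.3173  0.2007] 0.297
repeater ['scene', 'side'] [ 0.5971 -0.3162  0.1892] 0.321
5.5
```

View pics/crop.png

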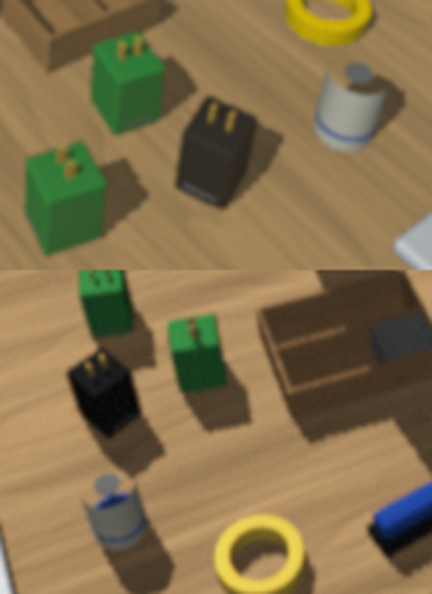

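```bash
python3 - <<'E'
from h import *
import pickle
P=pickle.load(open("P.pkl","rb"));a=np.linspace(0,2*np.pi,60)
u=dict(wrist=(374.6,136.9),scene=(209.6,269.6),side=(432.6,267))
x,e=tri([(P[n],u[n]) for n in P]);print(x.round(4),e)
out=[]
for n in P:
    im=P[n]["frame"].copy()
    c=proj(P[n],[[.6,-.316,.036]])[0].astype(int)
    k=im[c[1]-35:c[1]+35,c[0]-35:c[0]+35];k=cv2.resize(k,None,fx=5,fy=5,interpolation=cv2.INTER_CUBIC)
    k2=k.copy()
    for z,col in((0,(255,0,0)),(.072,(0,255,0))):
        q=(proj(P[n],np.c_[.6+.026*np.cos(a),-.316+.026*np.sin(a),a*0+z])-(c-35)+.5)*5
        cv2.polylines(k2,[q.astype(int)],True,col,1)
    out.append(k2)
for l in ("repeater",):
    for n in P: pass
cv2.imwrite("pics/rep.png",cv2.resize(np.hstack(out),(798,266),interpolation=cv2.INTER_AREA)[:,:,::-1])
E
```

```text
[ 0.5989 -0.3158  0.0719] [np.float64(2.8), np.float64(1.8), np.float64(2.2)]
```

View pics/rep.png

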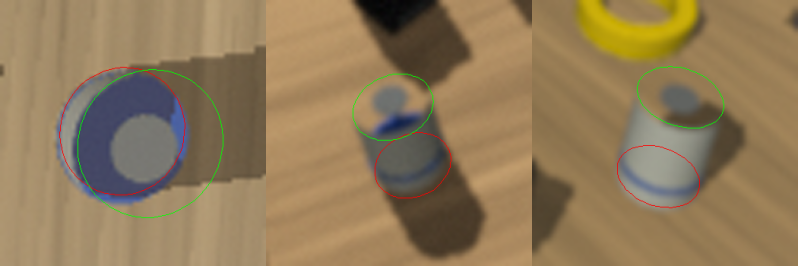

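Request:
carry_out:
  claw: [9.1,9.1,9.1,9.1,9.1,9.1,9.1,9.1]
  delta_pos:
    - [2.3,-2.3,3.4]
    - [2.3,-2.3,3.4]
    - [2.3,-2.3,3.4]
    - [0,0,4]
    - [0,0,4]
    - [0,0,4]
    - [0,0,0]
    - [0,0,0]
  angular:
    - [0,0,0]
    - [0,0,0]
    - [0,0,0]
    - [0,0,-0.128]
    - [0,0,-0.128]
    - [0,0,-0.128]
    - [0,0,0]
    - [0,0,0]

```text
clock: 6.3
position: [0.4587, -0.2915, 0.1254]
ee_rot: [-1.757, -2.603, 0.001]
force: [0.7, -0.3, 0.2]
width: 0.992
gripper_force: 0.0
```

```bash
python3 - <<'E'
from h import *
y=1.9565-np.pi/2
rot=R.from_matrix(np.array([[-np.sin(y),np.cos(y),0],[np.cos(y),np.sin(y),0],[0,0,-1]]).T.reshape(3,3).T) if 0 else R.from_matrix(np.c_[[-np.sin(y),np.cos(y),0],[np.cos(y),np.sin(y),0],[0,0,-1]])
print(arm.observe()["position"],to((.459,-.291,.046),rot))
E
```

```text
[ 0.45868852 -0.29148424  0.12535952] ([0.03, 0.05, 7.94], [-0.001, -0.0, -0.003])
```

Request:
carry_out:
  claw: [9.1,9.1,9.1,9.1,4,4,4,4,4,4,4]
  delta_pos:
    - [0,0,3]
    - [0,0,3]
    - [0,0,1.9]
    - [0,0,0]
    - [0,0,0]
    - [0,0,0]
    - [0,0,0]
    - [0,0,0]
    - [0,0,0]
    - [0,0,0]
    - [0,0,0]
  angular:
    - [0,0,0]
    - [0,0,0]
    - [0,0,0]
    - [0,0,0]
    - [0,0,0]
    - [0,0,0]
    - [0,0,0]
    - [0,0,0]
    - [0,0,0]
    - [0,0,0]
    - [0,0,0]
  force: 20

```text
clock: 7.4
position: [0.4591, -0.2911, 0.046]
ee_rot: [1.751, 2.608, 0.0]
force: [-0.5, 0.8, 6.1]
width: 0.568
gripper_force: 20.0
```

Request:
carry_out:
  claw: [4,4,4,4,4,4,4,4,4,4,4,4,4,4]
  delta_pos:
    - [0,0,-4]
    - [0,0,-4]
    - [0,0,-4]
    - [0,0,-3]
    - [0,0,-3]
    - [0,0,-3]
    - [0,0,-3]
    - [4.1,0.9,0]
    - [4.1,0.9,0]
    - [4.1,0.9,0]
    - [4.1,0.9,0]
    - [4.1,0.9,0]
    - [0,0,0]
    - [0,0,0]
  angular:
    - [0,0,0]
    - [0,0,0]
    - [0,0,0]
    - [0,0,0.113]
    - [0,0,0.113]
    - [0,0,0.113]
    - [0,0,0.113]
    - [0,0,0]
    - [0,0,0]
    - [0,0,0]
    - [0,0,0]
    - [0,0,0]
    - [0,0,0]
    - [0,0,0]

```text
clock: 8.8
position: [0.5167, -0.0883, 0.2852]
ee_rot: [-2.288, -2.152, 0.002]
force: [-1.2, -1.3, -1.5]
width: 0.566
gripper_force: 20.0
```

```bash
python3 - <<'E'
from h import *
import pickle
p=arm.get_image("wrist");pickle.dump(p,open("w3.pkl","wb"))
s=arm.observe();print(s["clock"],s["position"],s["ee_rot"],s["width"])
box=np.array([.48934,-.02738,1.5019]);C,S=np.cos(box[2]),np.sin(box[2])
def W(c): c=np.array(c,float);return np.c_[box[0]+C*c[:,0]-S*c[:,1],box[1]+S*c[:,0]+C*c[:,1],c[:,2]]
k=np.ascontiguousarray(cv2.resize(p["frame"][20:270,220:470],None,fx=2.4,fy=2.4,interpolation=cv2.INTER_CUBIC))
q=lambda c:((proj(p,W(c))-[220,20]+.5)*2.4).astype(int)
h=.045
cv2.polylines(k,[q([(.088,.064,h),(.088,-.064,h),(-.088,-.064,h),(-.088,.064,h)])],True,(255,0,0),1)
cv2.polylines(k,[q([(.024,-.002,h),(.024,-.06,h),(-.084,-.06,h),(-.084,-.002,h)])],True,(0,255,0),1)
cv2.imwrite("pics/w3.png",k[:,:,::-1])
E
```

```text
8.85 [ 0.51644618 -0.0898251   0.28547267] [-2.29133003e+00 -2.14909086e+00  1.47525843e-03] 0.564390068625865
```

View pics/w3.png

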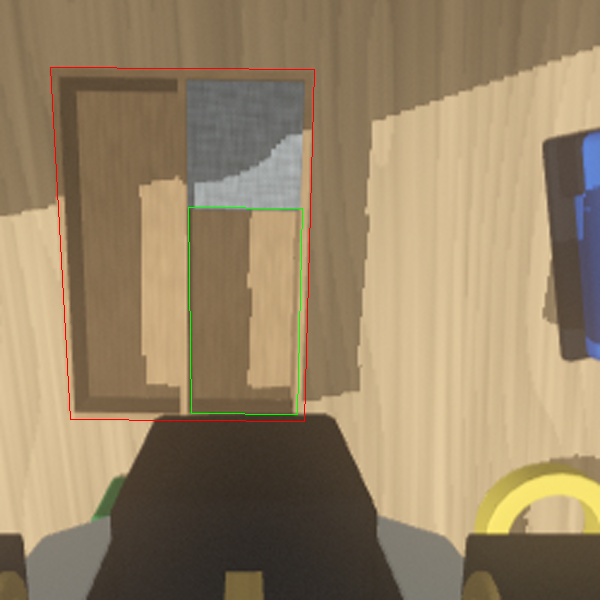

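```bash
cat >> h.py <<'E'
box=np.array([.4892,-.02738,1.5019])
def W(c,b=box):
    C,S=np.cos(b[2]),np.sin(b[2]);c=np.atleast_2d(np.array(c,float));return np.c_[b[0]+C*c[:,0]-S*c[:,1],b[1]+S*c[:,0]+C*c[:,1],c[:,2]]
def down(y): return R.from_matrix(np.c_[[-np.sin(y),np.cos(y),0],[np.cos(y),np.sin(y),0],[0,0,-1]])
E
python3 - <<'E'
from h import *
import pickle
p=pickle.load(open("w3.pkl","rb"));t,r=tcp()
for z in(.046,-.026):
  for x in(.022,.024): print(z,x,proj(p,[t+r.apply([x,s*.026,z]) for s in(-1,1)]).round(1).tolist())
print("actual ~ (287,193) (359,193)")
g=p["frame"][185:202,300:346].mean(axis=(1,2));print(g.round())
T=W([-.0575,-.031,.130])[0];print(T,to(T,down(box[2]-np.pi/2)))
E
```

```text
0.046 0.022 [[282.6, 195.5], [359.8, 195.8]]
0.046 0.024 [[282.5, 192.6], [359.9, 192.9]]
-0.026 0.022 [[263.2, 235.3], [378.4, 235.7]]
-0.026 0.024 [[263.0, 231.2], [378.7, 231.6]]
actual ~ (287,193) (359,193)
[108.  99.  95.  95.  95.  96.  96.  82.  59.  55.  55.  55.  54.  54.
  54.  54.  54.]
[ 0.51616805 -0.08687768  0.13      ] ([0.3, -0.04, 15.55], [-0.001, 0.001, 0.005])
```

Request:
carry_out:
  claw: [4,4,4,4,4,4]
  delta_pos:
    - [0.3,0,3.9]
    - [0,0,3.9]
    - [0,0,3.9]
    - [0,0,3.8]
    - [0,0,0]
    - [0,0,0]
  angular:
    - [0,0,0]
    - [0,0,0.005]
    - [0,0,0]
    - [0,0,0]
    - [0,0,0]
    - [0,0,0]

```text
clock: 9.45
position: [0.5167, -0.088, 0.1314]
ee_rot: [-2.3, -2.14, 0.002]
force: [0.6, -1.1, -1.5]
width: 0.57
gripper_force: 20.0
```

```bash
python3 - <<'E'
from h import *
T=W([-.0575,-.031,.052])[0];print(to(T,down(box[2]-np.pi/2)),arm.observe()["force"])
E
```

```text
([0.12, -0.06, 7.94], [-0.001, 0.001, -0.003]) [ 0.57258361 -1.13632933 -1.51181645]
```

Request:
carry_out:
  claw: [4,4,4,4,4,4,4,4]
  delta_pos:
    - [0.1,0,2]
    - [0,0,1.5]
    - [0,0,1.5]
    - [0,0,1]
    - [0,0,1]
    - [0,0,0.6]
    - [0,0,0.3]
    - [0,0,0]
  angular:
    - [0,0,0]
    - [0,0,0]
    - [0,0,0]
    - [0,0,0]
    - [0,0,0]
    - [0,0,0]
    - [0,0,0]
    - [0,0,0]

```text
clock: 10.25
position: [0.5192, -0.0869, 0.0557]
ee_rot: [2.296, 2.14, 0.006]
force: [-8.0, -0.9, 19.9]
width: 0.566
gripper_force: 20.0
```

Request:
carry_out:
  claw: [4,4,4,4,4]
  delta_pos:
    - [0,0,-0.4]
    - [0,-0.2,0]
    - [0,0,0]
    - [0,0,0]
    - [0,0,0]
  angular:
    - [0,0,0]
    - [0,0,0]
    - [0,0,0]
    - [0,0,0]
    - [0,0,0]

```text
clock: 10.75
position: [0.5152, -0.0851, 0.0558]
ee_rot: [-2.297, -2.144, -0.0]
force: [-0.7, 0.3, -1.1]
width: 0.566
gripper_force: 19.9
```

```bash
python3 - <<'E'
from h import *
s=arm.observe();print(s["position"],s["force"],s["ft_torque"],s["width"])
print(to(W([-.0575,-.031,.052])[0],down(box[2]-np.pi/2)))
p=arm.get_image("side");a=arm.place_of("adapter",p);print([(np.array(d["centre"])*[640,400],d["conf"]) for d in a],proj(p,W([-.0575,-.031,.005])))
t,r=tcp()
k=p["frame"][195:275,270:370]
k=cv2.resize(k,None,fx=6,fy=6,interpolation=cv2.INTER_CUBIC)
c=[(-.0575+a,-.031+b,z) for z in(.005,.077) for a,b in((-.024,-.026),(.024,-.026),(.024,.026),(-.024,.026))]
q=((proj(p,W(c))-[270,195]+.5)*6).astype(int);k=np.ascontiguousarray(k)
cv2.polylines(k,[q[:4]],True,(255,0,0),1);cv2.polylines(k,[q[4:]],True,(0,255,0),1)
q=((proj(p,W([(.088,.064,.045),(.088,-.064,.045),(-.088,-.064,.045),(-.088,.064,.045)]))-[270,195]+.5)*6).astype(int);cv2.polylines(k,[q],True,(255,255,0),1)
cv2.imwrite("pics/s2.png",k[:,:,::-1])
E
```

```text
[ 0.51524505 -0.08513863  0.05578616] [-0.68470687  0.29037512 -1.09348339] [-0.11039582  0.11388681  0.00104627] 0.5656310481090474
([-0.17, 0.1, 0.38], [0.0, -0.0, 0.0])
[(array([344.896, 278.   ]), 0.67), (array([324.992, 320.52 ]), 0.65), (array([340.928, 235.6  ]), 0.57), (array([315.392, 236.6  ]), 0.46)] [[341.45932092 245.65862238]]
```

View pics/s2.png

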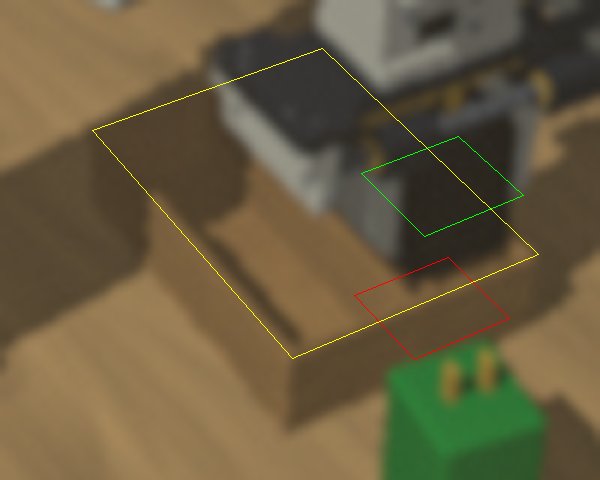

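Request:
carry_out:
  claw: [4,4,4,4]
  delta_pos:
    - [-0.1,0.05,0.2]
    - [0,0,0.2]
    - [0,0,0]
    - [0,0,0]
  angular:
    - [0,0,0]
    - [0,0,0]
    - [0,0,0]
    - [0,0,0]

```text
clock: 11.25
position: [0.5155, -0.0862, 0.0515]
ee_rot: [-2.297, -2.143, 0.0]
force: [0.7, 0.1, -1.2]
width: 0.566
gripper_force: 19.9
```

```bash
python3 - <<'E'
from h import *
s=arm.observe();print(s["position"],s["force"],s["ft_torque"],s["width"])
print(to(W([-.0575,-.031,.052])[0],down(box[2]-np.pi/2)))
E
```

```text
[ 0.51545841 -0.08622618  0.0515419 ] [ 0.72905676  0.0998524  -1.15871098] [-0.10555837  0.0760366   0.05255572] 0.5657138508312392
([-0.06, 0.08, -0.05], [-0.0, 0.0, -0.0])
```

Request:
carry_out:
  claw: [4,4,4,4]
  delta_pos:
    - [0,0,0.1]
    - [0,0,0.1]
    - [0,0,0]
    - [0,0,0]
  angular:
    - [0,0,0]
    - [0,0,0]
    - [0,0,0]
    - [0,0,0]

```text
clock: 11.65
position: [0.5156, -0.0862, 0.0497]
ee_rot: [-2.297, -2.143, 0.0]
force: [0.2, -0.5, -0.9]
width: 0.569
gripper_force: 19.9
```

Request:
carry_out:
  claw: [4,4,4,4]
  delta_pos:
    - [0,0,0.1]
    - [0,0,0.1]
    - [0,0,0]
    - [0,0,0]
  angular:
    - [0,0,0]
    - [0,0,0]
    - [0,0,0]
    - [0,0,0]

```text
clock: 12.05
position: [0.5156, -0.0862, 0.0477]
ee_rot: [-2.297, -2.143, 0.0]
force: [-0.3, -0.0, -2.4]
width: 0.564
gripper_force: 19.9
```

Request:
carry_out:
  claw: [5.8,6.5,7.5,7.5,7.5,7.5]
  delta_pos:
    - [0,0,0]
    - [0,0,0]
    - [0,0,0]
    - [0,0,0]
    - [0,0,-1]
    - [0,0,-2]
  angular:
    - [0,0,0]
    - [0,0,0]
    - [0,0,0]
    - [0,0,0]
    - [0,0,0]
    - [0,0,0]

```text
clock: 12.65
position: [0.5147, -0.0862, 0.0776]
ee_rot: [-2.296, -2.142, 0.003]
force: [0.9, -0.1, 0.5]
width: 0.818
gripper_force: 0.0
```

Request:
carry_out:
  claw: [9.1,9.1,9.1,9.1,9.1]
  delta_pos:
    - [0,0,-4]
    - [0,0,-4.5]
    - [0,0,-4.5]
    - [0,0,-4.5]
    - [0,0,0]
  angular:
    - [0,0,0]
    - [0,0,0]
    - [0,0,0]
    - [0,0,0]
    - [0,0,0]

```text
clock: 13.15
position: [0.5183, -0.0876, 0.2589]
ee_rot: [2.293, 2.138, 0.011]
force: [1.0, -0.5, -0.1]
width: 0.991
gripper_force: 0.0
```

```bash
python3 - <<'E'
from h import *
import pickle
s=arm.observe();print(s["clock"],s["position"],s["force"],s["width"])
P={n:arm.get_image(n) for n in("scene","side","wrist")};pickle.dump(P,open("P2.pkl","wb"))
for n in P:
    print(n,[(np.array(d["centre"]).dot(np.diag([640,400])).round(1).tolist(),round(d["conf"],2)) for d in arm.place_of("adapter",P[n])],proj(P[n],W([-.0575,-.031,.005])).round(1))
out=[]
for n in("side","scene"):
    p=P[n];m=proj(p,W([0,0,.03]))[0].astype(int)-[50,50]
    k=np.ascontiguousarray(cv2.resize(p["frame"][m[1]:m[1]+100,m[0]:m[0]+100],None,fx=4,fy=4,interpolation=cv2.INTER_CUBIC))
    f=lambda c:((proj(p,W(c))-m+.5)*4).astype(int)
    for z,col in((.005,(255,0,0)),(.077,(0,255,0))):
        cv2.polylines(k,[f([(-.0575+a,-.031+b,z) for a,b in((-.024,-.026),(.024,-.026),(.024,.026),(-.024,.026))])],True,col,1)
    out.append(k)
cv2.imwrite("pics/a3.png",np.hstack(out)[:,:,::-1])
E
```

```text
13.15 [ 0.51833536 -0.08761987  0.25893697] [ 0.98991906 -0.45668665 -0.08887774] 0.9911277407137871
scene [([288.3, 234.5], 0.74), ([210.6, 210.8], 0.68), ([248.6, 226.9], 0.6)] [[284.4 233.7]]
side [([345.1, 278.0], 0.97), ([324.9, 321.8], 0.88), ([341.4, 248.6], 0.64), ([276.4, 154.8], 0.26), ([382.0, 214.6], 0.24)] [[341.5 245.7]]
wrist [([277.5, 247.1], 0.74), ([319.8, 171.5], 0.66)] [[321.2 172.7]]
```

View pics/a3.png

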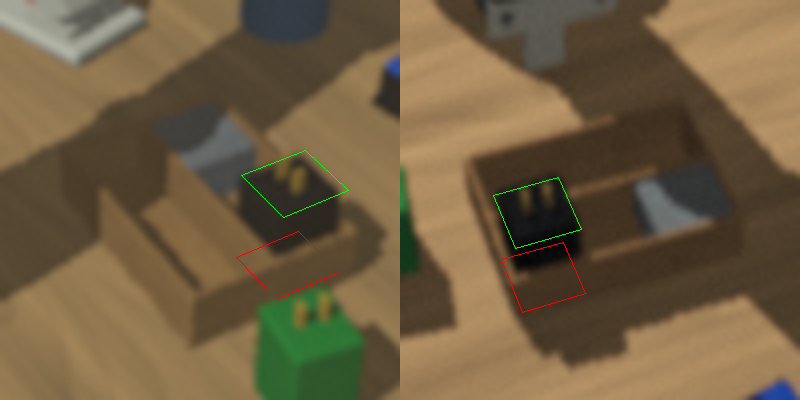

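```bash
python3 - <<'E'
from h import *
import pickle
from scipy.optimize import minimize
P=pickle.load(open("P2.pkl","rb"));p=P["wrist"]
t=arm.trace("adapter",p);u=proj(p,W([-.0575,-.031,.05]))[0]
m=min(t,key=lambda a:np.linalg.norm(np.array(a["centre"])*[640,400]-u))["region"]
ys,xs=np.where(m);print(m.sum(),xs.min(),xs.max(),ys.min(),ys.max())
# dark threshold alternative
g=p["frame"].max(2);print("col profile rows",[int(v) for v in g[140:200:3,int(u[0])]], u)
M=cv2.resize(m.astype(np.uint8),(2560,1600),interpolation=cv2.INTER_NEAREST)
def cost(q):
    b=np.array([.4,-.1,q[2]]);c=[(a,e,z) for z in(.005,.077) for a in(-.024,.024) for e in(-.026,.026)]
    X=W(c,np.array([q[0],q[1],q[2]]));h=np.zeros((1600,2560),np.uint8);cv2.fillConvexPoly(h,cv2.convexHull(((proj(p,X)+.5)*4).astype(np.float32)).astype(np.int32),1);return 1-(h&M).sum()/(h|M).sum()
x0=list(W([-.0575,-.031,0])[0,:2])+[box[2]]
r=minimize(cost,x0,method="Nelder-Mead",options=dict(initial_simplex=[x0,[x0[0]+.005,*x0[1:]],[x0[0],x0[1]+.005,x0[2]],[*x0[:2],x0[2]+.1]]))
C,S=np.cos(box[2]),np.sin(box[2]);d=r.x[:2]-box[:2];print(r.x,r.fun,"box frame",C*d[0]+S*d[1],-S*d[0]+C*d[1],r.x[2]-box[2])
print(arm.observe()["clock"],to((.600,-.317,.150)),tcp()[0])
E
```

```text
2305 295 343 154 204
col profile rows [112, 113, 112, 111, 110, 56, 56, 57, 64, 66, 66, 68, 109, 204, 68, 69, 63, 111, 204, 69] [321.25536148 179.49919412]
[ 0.51347161 -0.08543473  1.50855342] 0.05020064724919093 box frame -0.05624609534241134 -0.028210619762434913 0.006653415599439549
13.5 ([-22.44, 10.12, 10.15], None) [ 0.5148419  -0.08613765  0.25166124]
```

```bash
python3 - <<'E'
from h import *
import pickle
p=pickle.load(open("w3.pkl","rb"))
t=np.array([.51644618,-.0898251,.28547267]);r=R.from_rotvec([-2.29133003,-2.14909086,.001475])
# w3 pose
X=[t+r.apply([a,b,z]) for a in(-.024,.024) for b in(-.026,.026) for z in(.046,-.026)]
h=cv2.convexHull(((proj(p,X)+.5)*8).astype(np.float32)).astype(np.int32);m=np.zeros((3200,5120),np.uint8);cv2.fillConvexPoly(m,h,1)
g=p["frame"].astype(int).sum(2)
for y in range(196,232,5):
    xs=np.where(m[y*8+4])[0]/8
    row=g[y];d=np.diff(row.astype(float))
    l=260+np.argmin(d[260:300]);q=340+np.argmax(d[340:390])
    print(y,xs.min().round(1),xs.max().round(1),"|",l+.5+.5,q+1.0, "centre diff px",round((l+q+2)/2-(xs.min()+xs.max())/2,2))
P=pickle.load(open("P2.pkl","rb"))
for nm,q in(("w3",p),("P2",P["wrist"])):
  g=q["frame"].astype(int).sum(2)
  for bx in(-.05,-.02,.01):
    # sample across box y at rim height
    s=np.arange(-.070,.010,.001)
    uv=proj(q,W([(bx,v,.045) for v in s])).astype(np.float32)
    v=cv2.remap(q["frame"].astype(np.float32).mean(2),uv[:,:1],uv[:,1:],cv2.INTER_LINEAR).ravel()
    print(nm,bx,"-70..-52:",v[:19].round().astype(int).tolist()," -8..+9",v[62:].round().astype(int).tolist())
E
```

```text
196 281.1 362.0 | 284.0 360.0 centre diff px 0.44
201 278.6 364.4 | 281.0 363.0 centre diff px 0.5
206 276.1 366.8 | 279.0 365.0 centre diff px 0.56
211 273.6 369.2 | 276.0 367.0 centre diff px 0.06
216 271.1 371.6 | 274.0 370.0 centre diff px 0.62
221 268.6 374.0 | 266.0 372.0 centre diff px -2.31
226 266.1 376.5 | 263.0 374.0 centre diff px -2.81
231 263.6 378.9 | 261.0 376.0 centre diff px -2.75
w3 -0.05 -70..-52: [118, 118, 117, 119, 119, 117, 115, 136, 154, 165, 163, 157, 142, 139, 148, 165, 163, 162, 163]  -8..+9 [106, 106, 106, 103, 101, 92, 93, 115, 158, 164, 165, 166, 168, 167, 165, 165, 166, 164]
w3 -0.02 -70..-52: [120, 117, 115, 115, 116, 118, 123, 135, 163, 167, 164, 154, 136, 137, 152, 160, 161, 160, 164]  -8..+9 [107, 108, 108, 106, 101, 88, 89, 122, 167, 168, 168, 169, 170, 169, 165, 166, 167, 166]
w3 0.01 -70..-52: [123, 124, 123, 121, 119, 118, 124, 143, 166, 165, 165, 147, 134, 140, 159, 163, 160, 159, 158]  -8..+9 [107, 108, 107, 106, 99, 83, 88, 139, 162, 165, 165, 166, 167, 164, 161, 162, 165, 163]
P2 -0.05 -70..-52: [102, 101, 101, 102, 102, 101, 100, 95, 94, 93, 93, 90, 76, 68, 55, 53, 55, 57, 59]  -8..+9 [61, 60, 61, 60, 60, 60, 62, 69, 123, 142, 146, 146, 148, 148, 146, 146, 146, 145]
P2 -0.02 -70..-52: [106, 102, 97, 98, 99, 100, 104, 115, 142, 147, 147, 140, 126, 101, 79, 89, 91, 90, 90]  -8..+9 [92, 92, 91, 90, 85, 74, 72, 102, 136, 149, 149, 149, 150, 149, 147, 147, 149, 148]
P2 0.01 -70..-52: [104, 107, 107, 105, 103, 102, 101, 119, 138, 147, 145, 138, 118, 116, 125, 137, 143, 141, 138]  -8..+9 [91, 92, 90, 89, 82, 72, 75, 100, 147, 147, 146, 146, 146, 144, 142, 143, 145, 143]
```

```bash
python3 - <<'E'
from h import *
import pickle
P=pickle.load(open("P2.pkl","rb"))
for nm,q in(("w3",pickle.load(open("w3.pkl","rb"))),("P2",P["wrist"])):
  f=q["frame"].astype(np.float32).mean(2)
  for y in(-.045,-.03,-.015):
    for z,s in((.041,np.arange(.016,.034,.001)),(.045,np.arange(.078,.094,.001)),(.077,np.arange(-.042,-.022,.001))):
      uv=proj(q,W([(x,y,z) for x in s])).astype(np.float32)
      print(nm,y,z,s[0].round(3),cv2.remap(f,uv[:,:1],uv[:,1:],cv2.INTER_LINEAR).ravel().round().astype(int).tolist())
E
```

```text
w3 -0.045 0.041 0.016 [161, 160, 161, 161, 161, 161, 156, 140, 160, 164, 165, 167, 171, 173, 171, 163, 163, 164]
w3 -0.045 0.045 0.078 [98, 101, 103, 103, 99, 92, 100, 103, 103, 108, 114, 117, 117, 117, 117, 117]
w3 -0.045 0.077 -0.042 [165, 165, 165, 164, 163, 162, 162, 162, 162, 162, 162, 162, 162, 162, 162, 161, 160, 160, 160, 160, 159]
w3 -0.03 0.041 0.016 [106, 106, 106, 106, 105, 104, 108, 122, 161, 166, 165, 163, 164, 168, 171, 171, 167, 166]
w3 -0.03 0.045 0.078 [111, 109, 107, 106, 107, 97, 103, 106, 107, 110, 115, 118, 118, 118, 119, 119]
w3 -0.03 0.077 -0.042 [105, 106, 105, 105, 106, 107, 106, 107, 106, 106, 107, 108, 108, 109, 108, 109, 108, 108, 107, 107, 106]
w3 -0.015 0.041 0.016 [108, 109, 108, 109, 108, 108, 108, 116, 148, 164, 167, 168, 166, 162, 161, 164, 164, 166]
w3 -0.015 0.045 0.078 [108, 108, 109, 109, 104, 95, 99, 103, 103, 104, 109, 111, 111, 112, 112, 111]
w3 -0.015 0.077 -0.042 [109, 110, 110, 110, 109, 108, 107, 108, 108, 108, 108, 108, 109, 110, 109, 110, 109, 110, 109, 108, 108]
P2 -0.045 0.041 0.016 [140, 140, 140, 140, 141, 141, 139, 125, 131, 146, 144, 144, 148, 152, 152, 145, 138, 144]
P2 -0.045 0.045 0.078 [83, 84, 86, 86, 83, 79, 79, 89, 88, 89, 95, 99, 100, 100, 100, 100]
P2 -0.045 0.077 -0.042 [60, 59, 60, 60, 59, 60, 60, 56, 55, 52, 48, 47, 48, 47, 47, 47, 48, 53, 69, 89, 89]
P2 -0.03 0.041 0.016 [90, 89, 90, 89, 90, 89, 88, 92, 121, 148, 146, 142, 142, 144, 149, 151, 147, 144]
P2 -0.03 0.045 0.078 [95, 93, 92, 91, 92, 85, 81, 91, 91, 91, 96, 102, 102, 103, 102, 102]
P2 -0.03 0.077 -0.042 [59, 59, 59, 59, 58, 59, 58, 57, 54, 51, 48, 46, 46, 46, 46, 47, 47, 51, 70, 90, 90]
P2 -0.015 0.041 0.016 [90, 92, 92, 92, 92, 92, 90, 90, 112, 139, 146, 148, 149, 144, 139, 143, 143, 146]
P2 -0.015 0.045 0.078 [93, 91, 91, 93, 91, 84, 73, 88, 88, 88, 91, 94, 94, 95, 95, 94]
P2 -0.015 0.077 -0.042 [60, 60, 60, 60, 60, 60, 61, 57, 54, 51, 47, 47, 47, 46, 46, 46, 46, 49, 66, 91, 91]
```

Request:
carry_out:
  claw: [9.1,9.1,9.1,9.1,9.1,9.1,9.1,9.1]
  delta_pos:
    - [-4.5,2,0]
    - [-4.5,2,0]
    - [-4.5,2,2]
    - [-4.5,2,2]
    - [-4.4,2.1,3]
    - [0,0,3]
    - [0,0,0]
    - [0,0,0]
  angular:
    - [0,0,0]
    - [0,0,0]
    - [0,0,0]
    - [0,0,0]
    - [0,0,0]
    - [0,0,0]
    - [0,0,0]
    - [0,0,0]

```text
clock: 14.3
position: [0.5961, -0.3047, 0.1582]
ee_rot: [-2.295, -2.142, 0.001]
force: [0.1, 0.5, 0.1]
width: 0.987
gripper_force: 0.0
```

```bash
python3 - <<'E'
from h import *
print(tcp()[0],to((.600,-.317,.046),down(box[2]-np.pi/2)))
E
```

```text
[ 0.59612707 -0.30466411  0.1582307 ] ([-1.22, 0.5, 11.22], [-0.002, -0.001, -0.0])
```

Request:
carry_out:
  claw: [9.1,9.1,9.1,9.1,9.1,9.1,4,4,4,4,4,4,4]
  delta_pos:
    - [-1.2,0.5,0]
    - [0,0,3]
    - [0,0,3]
    - [0,0,3]
    - [0,0,2.2]
    - [0,0,0]
    - [0,0,0]
    - [0,0,0]
    - [0,0,0]
    - [0,0,0]
    - [0,0,0]
    - [0,0,0]
    - [0,0,0]
  angular:
    - [0,0,0]
    - [0,0,0]
    - [0,0,0]
    - [0,0,0]
    - [0,0,0]
    - [0,0,0]
    - [0,0,0]
    - [0,0,0]
    - [0,0,0]
    - [0,0,0]
    - [0,0,0]
    - [0,0,0]
    - [0,0,0]
  force: 20

```text
clock: 15.6
position: [0.6004, -0.3179, 0.0473]
ee_rot: [-2.297, -2.143, 0.0]
force: [-3.2, 1.4, 6.4]
width: 0.562
gripper_force: 20.0
```

```bash
python3 - <<'E'
from h import *
s=arm.observe();print(s["position"],s["force"],s["width"])
print(W([-.0043,-.0293,.25]),to(W([-.0043,-.0293,.25])[0],down(box[2]-np.pi/2)))
E
```

```text
[ 0.60044261 -0.31788946  0.04727596] [-3.19147757  1.38917719  6.39507484] 0.5623806330652676
[[ 0.51813447 -0.03368686  0.25      ]] ([27.78, -10.19, -20.27], [-0.0, -0.0, -0.0])
```

Request:
carry_out:
  claw: [4,4,4,4,4,4,4,4,4,4,4,4,4,4]
  delta_pos:
    - [0,0,-4]
    - [0,0,-4]
    - [0,0,-4]
    - [0,0,-4]
    - [0,0,-4]
    - [4,-1.4,0]
    - [4,-1.4,0]
    - [4,-1.4,0]
    - [4,-1.5,0]
    - [4,-1.5,0]
    - [4,-1.5,0]
    - [3.8,-1.5,0]
    - [0,0,0]
    - [0,0,0]
  angular:
    - [0,0,0]
    - [0,0,0]
    - [0,0,0]
    - [0,0,0]
    - [0,0,0]
    - [0,0,0]
    - [0,0,0]
    - [0,0,0]
    - [0,0,0]
    - [0,0,0]
    - [0,0,0]
    - [0,0,0]
    - [0,0,0]
    - [0,0,0]

```text
clock: 17.0
position: [0.5181, -0.0321, 0.2468]
ee_rot: [-2.293, -2.147, -0.0]
force: [0.3, -0.0, -2.4]
width: 0.56
gripper_force: 20.0
```

```bash
python3 - <<'E'
from h import *
print(arm.observe()["width"],tcp()[0],to(W([-.0043,-.0293,.140])[0],down(box[2]-np.pi/2)))
p=arm.get_image("wrist")
t,r=tcp();a=np.linspace(0,2*np.pi,80)
u=proj(p,t+r.apply(np.c_[.026*np.cos(a),.026*np.sin(a),a*0+.047]));print("pred bottom top-row",u[:,1].min(),"cols",u[:,0].min(),u[:,0].max())
g=p["frame"].astype(int)
c=int(u[:,0].mean())
for y in range(int(u[:,1].min())-6,int(u[:,1].min())+10): print(y,g[y,c].tolist())
y=int(u[u[:,0].argmin(),1]);print(y,g[y,int(u[:,0].min())-8:int(u[:,0].min())+8].sum(1).tolist(),g[y,int(u[:,0].max())-8:int(u[:,0].max())+8].sum(1).tolist())
E
```

```text
0.5600067648374148 [ 0.51805041 -0.03206615  0.24680461] ([-0.17, 0.02, 10.68], [-0.0, -0.0, 0.003])
pred bottom top-row 189.5002461129974 cols 284.4944302902274 359.21048183517485
183 [130, 108, 80]
184 [130, 108, 80]
185 [131, 109, 83]
186 [131, 108, 81]
187 [131, 112, 88]
188 [127, 122, 113]
189 [127, 124, 115]
190 [126, 123, 114]
191 [112, 112, 112]
192 [73, 77, 104]
193 [68, 78, 120]
194 [106, 110, 119]
195 [124, 123, 116]
196 [127, 125, 116]
197 [125, 123, 114]
198 [127, 124, 116]
223 [321, 317, 324, 330, 489, 471, 527, 392, 356, 351, 351, 355, 354, 354, 354, 358] [354, 355, 355, 360, 353, 354, 354, 351, 347, 347, 340, 333, 330, 333, 341, 337]
```

Request:
carry_out:
  claw: [4,4,4,4,4,4]
  delta_pos:
    - [-0.3,0,3.5]
    - [0,0,3.5]
    - [0,0,2.7]
    - [0,0,1]
    - [0,0,0]
    - [0,0,0]
  angular:
    - [0,0,0.003]
    - [0,0,0]
    - [0,0,0]
    - [0,0,0]
    - [0,0,0]
    - [0,0,0]

```text
clock: 17.65
position: [0.5189, -0.0374, 0.1409]
ee_rot: [2.301, 2.137, 0.001]
force: [-0.7, -0.1, -1.8]
width: 0.564
gripper_force: 20.0
```

```bash
python3 - <<'E'
from h import *
print(arm.observe()["force"],tcp()[0],to(W([-.0056,-.0293,.053])[0],down(box[2]-np.pi/2)))
E
```

```text
[-0.67531555 -0.10154958 -1.75146608] [ 0.51889506 -0.03741605  0.14091666] ([0.24, -0.12, 8.79], [0.001, 0.0, -0.005])
```

Request:
carry_out:
  claw: [4,4,4]
  delta_pos:
    - [0,0,0]
    - [0,0,0]
    - [0,0,0]
  angular:
    - [0,0,0]
    - [0,0,0]
    - [0,0,0]

```text
clock: 17.95
position: [0.5185, -0.0363, 0.1406]
ee_rot: [2.299, 2.14, 0.002]
force: [0.3, 0.2, -2.1]
width: 0.561
gripper_force: 20.0
```

```bash
python3 - <<'E'
from h import *
print(arm.observe()["force"],tcp()[0],to(W([-.0056,-.0293,.053])[0],down(box[2]-np.pi/2)))
E
```

```text
[ 0.28290279  0.22731195 -2.13536225] [ 0.5185161  -0.03626473  0.14062961] ([0.12, -0.07, 8.76], [0.001, -0.0, -0.003])
```

Request:
carry_out:
  claw: [4,4,4,4,4,4]
  delta_pos:
    - [0.1,-0.05,1.5]
    - [0,0,1.5]
    - [0,0,1]
    - [0,0,0.8]
    - [0,0,0.8]
    - [0,0,0.4]
  angular:
    - [0,0,0]
    - [0,0,0]
    - [0,0,0]
    - [0,0,0]
    - [0,0,0]
    - [0,0,0]

```text
clock: 18.55
position: [0.5175, -0.0353, 0.0794]
ee_rot: [-2.3, -2.14, 0.0]
force: [0.2, 0.8, -2.1]
width: 0.564
gripper_force: 20.0
```

```bash
python3 - <<'E'
from h import *
print(arm.observe()["force"],arm.observe()["ft_torque"],tcp()[0],to(W([-.0056,-.0293,.053])[0],down(box[2]-np.pi/2)))
E
```

```text
[ 0.18625953  0.76680672 -2.13314168] [-0.09112449  0.07793902  0.04829893] [ 0.51749943 -0.03532171  0.07937208] ([0.04, 0.05, 2.64], [-0.0, 0.0, -0.003])
```

In the bay without contact; lower to the floor and let go.

Request:
carry_out:
  claw: [4,4,4,4,4,4]
  delta_pos:
    - [0,0,0.8]
    - [0,0,0.8]
    - [0,0,0.6]
    - [0,0,0.3]
    - [0,0,0.15]
    - [0,0,0]
  angular:
    - [0,0,0]
    - [0,0,0]
    - [0,0,0]
    - [0,0,0]
    - [0,0,0]
    - [0,0,0]

```text
clock: 19.15
position: [0.5176, -0.0354, 0.0533]
ee_rot: [-2.3, -2.14, 0.0]
force: [0.0, 0.2, -3.6]
width: 0.563
gripper_force: 20.0
```

Request:
carry_out:
  claw: [4,4,5.8,6.5,7.5,7.5,8,8,9,9,9,9,9]
  delta_pos:
    - [0,0,0.15]
    - [0,0,0]
    - [0,0,0]
    - [0,0,0]
    - [0,0,0]
    - [0,0,0]
    - [0,0,-1]
    - [0,0,-3]
    - [0,0,-4.5]
    - [0,0,-4.5]
    - [0,0,-4.5]
    - [0,0,-4.5]
    - [0,0,0]
  angular:
    - [0,0,0]
    - [0,0,0]
    - [0,0,0]
    - [0,0,0]
    - [0,0,0]
    - [0,0,0]
    - [0,0,0]
    - [0,0,0]
    - [0,0,0]
    - [0,0,0]
    - [0,0,0]
    - [0,0,0]
    - [0,0,0]

```text
clock: 20.45
position: [0.5203, -0.0365, 0.2781]
ee_rot: [2.297, 2.135, 0.012]
force: [0.2, -0.8, -0.3]
width: 0.981
gripper_force: 0.0
```

```bash
cat > chk.py <<'E'
from h import *
import pickle
s=arm.observe();print(s["clock"],s["position"],s["force"],s["width"],s["joints"].round(2))
P={n:arm.get_image(n) for n in("scene","side")}
pickle.dump(P,open("P3.pkl","wb"))
a=np.linspace(0,2*np.pi,40)
for l,c,sh in(("repeater",(-.0043,-.0295),np.c_[.026*np.cos(a),.026*np.sin(a)]),("adapter",(-.0565,-.029),np.array([(x,y) for x in(-.024,.024) for y in(-.026,.026)]))):
  for n in P:
    u=proj(P[n],W([*c,.04]))[0];t=arm.trace(l,P[n]);t=[d for d in t if np.linalg.norm(np.array(d["centre"])*[640,400]-u)<20]
    X=np.vstack([W(np.c_[sh+c,np.full(len(sh),z)]) for z in(.005,.077)]);q=proj(P[n],X);
    if t:
        ys,xs=np.where(t[0]["region"]);print(l,n,"seen",xs.min(),xs.max(),ys.min(),ys.max(),"pred",q.min(0).round(),q.max(0).round())
E
python3 chk.py
```

```text
20.45 [ 0.52034291 -0.03652029  0.27805432] [ 0.20897947 -0.78857686 -0.29356803] 0.9806158167236483 [-0.7   0.26  0.85  1.8  -0.22  1.17  0.15]
repeater scene seen 293 309 208 227 pred [292. 205.] [310. 235.]
repeater side seen 329 353 219 242 pred [321. 209.] [341. 241.]
adapter side seen 329 354 219 243 pred [328. 217.] [356. 254.]
```

Request:
carry_out:
  claw: [9.1,9.1,9.1,9.1,9.1,9.1,9.1,9.1]
  delta_pos:
    - [4.2,0.2,-2]
    - [4.2,0.2,-2]
    - [4.2,0.2,-2]
    - [4.2,0.2,-2]
    - [4.2,0.2,-2]
    - [0,0,0]
    - [0,0,0]
    - [0,0,0]
  angular:
    - [0,0,0]
    - [0,0,0]
    - [0,0,0]
    - [0,0,0]
    - [0,0,0]
    - [0,0,0]
    - [0,0,0]
    - [0,0,0]

```text
clock: 21.55
position: [0.5424, 0.1718, 0.3708]
ee_rot: [-2.302, -2.138, 0.003]
force: [0.3, -1.2, 0.3]
width: 0.989
gripper_force: 0.0
```

```bash
cat > look.py <<'E'
from h import *
import pickle,sys
k=sys.argv[1];P={}
print(arm.observe()["clock"],tcp()[0])
for n in sys.argv[2:]:
    p=arm.get_image(n);d={"p":p}
    for l in("handset","cradle"):
        t=arm.trace(l,p);o=arm.place_of(l,p)
        d[l]=t;print(n,l,[(int(a["region"].sum()),(np.array(a["centre"])*[640,400]).round(),round(a["conf"],2)) for a in t],"origin",[((np.array(a["centre"])*[640,400]).round(1),round(a["conf"],2)) for a in o])
    P[n]=d
pickle.dump(P,open(f"L{k}.pkl","wb"))
E
python3 look.py 1 wrist scene side
```

```text
21.55 [0.54235114 0.17184341 0.37084557]
wrist handset [(3338, array([311.,  74.]), 0.56)] origin [(array([311.6,  80.3]), 0.6)]
wrist cradle [(2255, array([327., 119.]), 0.8)] origin [(array([320.4, 103.1]), 0.96)]
scene handset [(664, array([402., 175.]), 0.89)] origin [(array([400.1, 179.8]), 0.61), (array([392.3, 206.2]), 0.17)]
scene cradle [(883, array([387., 201.]), 0.64)] origin [(array([390.7, 207.1]), 0.56)]
side handset [(506, array([274., 151.]), 0.64)] origin [(array([276.9, 157.9]), 0.9)]
side cradle [(690, array([286., 182.]), 0.85)] origin [(array([285.3, 184.8]), 0.9)]
```

Request:
carry_out:
  claw: [9.1,9.1,9.1,9.1]
  delta_pos:
    - [4,0,0]
    - [4,0,0]
    - [0,0,0]
    - [0,0,0]
  angular:
    - [0,0,0]
    - [0,0,0]
    - [0,0,0]
    - [0,0,0]

```text
clock: 22.7
position: [0.5482, 0.2543, 0.3713]
ee_rot: [2.297, 2.142, -0.002]
force: [-1.7, 0.2, 0.0]
width: 0.995
gripper_force: 0.0
```

```bash
python3 look.py 2 wrist; cat > hf.py <<'E'
from h import *
import pickle
from scipy.optimize import minimize
L=pickle.load(open("L1.pkl","rb"));L2=pickle.load(open("L2.pkl","rb"))
V={"w1":L["wrist"],"w2":L2["wrist"],"scene":L["scene"],"side":L["side"]}
V={k:v for k,v in V.items() if v["handset"]}
T=np.radians(35)
def hs(q,pts):
    c=np.array([np.cos(q[3]),np.sin(q[3]),0]);z=np.array([0,0,1.]);hx=np.cos(T)*z+np.sin(T)*c;hz=-np.cos(T)*c+np.sin(T)*z;hy=np.cross(hz,hx)
    return np.array(q[:3])+np.array(pts)@np.array([hx,hy,hz])
S=4
pts=[(a,b,d) for a in(-.0395+.004,.0775) for b in(-.024,.024) for d in(0,.024)]
M={k:cv2.resize(v["handset"][0]["region"].astype(np.uint8),None,fx=S,fy=S,interpolation=cv2.INTER_NEAREST) for k,v in V.items()}
def cost(q,ks):
    t=0
    for k in ks:
        h=np.zeros((400*S,640*S),np.uint8);cv2.fillConvexPoly(h,cv2.convexHull(((proj(V[k]["p"],hs(q,pts))+.5)*S).astype(np.float32)).astype(np.int32),1)
        t+=1-(h&M[k]).sum()/(h|M[k]).sum()
    return t/len(ks)
def run(ks,q0):
    q0=list(q0);s=[q0]+[[v+(d if i==j else 0) for j,v in enumerate(q0)] for i,d in enumerate((.012,.012,.012,.15))]
    return minimize(cost,q0,args=(ks,),method="Nelder-Mead",options=dict(initial_simplex=s,xatol=1e-5,fatol=1e-5,maxiter=400))
if __name__=="__main__":
    for ks in(list(V),["w1","w2"],["w1","w2","side"],["w1","w2","scene"],["scene","side"]):
        r=min((run(ks,(.535,.285,.085,y)) for y in(1.4,1.7)),key=lambda r:r.fun);print(ks,r.x.round(4),round(r.fun,3),[round(cost(r.x,[k]),3) for k in ks])
E
python3 hf.py
```

```text
22.7 [0.54818512 0.25430435 0.37130396]
wrist handset [(2381, array([314., 141.]), 0.81), (10, array([325., 324.]), 0.46)] origin [(array([312.7, 146.6]), 0.77), (array([415.1, 207.8]), 0.32)]
wrist cradle [(1849, array([330., 173.]), 0.98)] origin [(array([319.7, 153.9]), 0.77)]
['w1', 'w2', 'scene', 'side'] [0.5431 0.2844 0.0891 1.8171] 0.093 [np.float64(0.044), np.float64(0.04), np.float64(0.126), np.float64(0.162)]
['w1', 'w2'] [0.5432 0.2845 0.0895 1.8258] 0.042 [np.float64(0.043), np.float64(0.041)]
['w1', 'w2', 'side'] [0.5434 0.2844 0.0887 1.8252] 0.08 [np.float64(0.046), np.float64(0.037), np.float64(0.157)]
['w1', 'w2', 'scene'] [0.5435 0.2843 0.0916 1.8197] 0.068 [np.float64(0.049), np.float64(0.04), np.float64(0.115)]
['scene', 'side'] [0.5413 0.2847 0.0893 1.8883] 0.136 [np.float64(0.117), np.float64(0.154)]
```

```bash
cat > g.py <<'E'
from h import *
from hf import hs
Q=(.5433,.2844,.0893,1.822)
c=np.array([np.cos(Q[3]),np.sin(Q[3]),0]);th=np.radians(35);z=np.array([0,0,1.])
tz=np.sin(th)*c-np.cos(th)*z; ty=-np.cross(z,c); tx=np.cross(ty,tz); rot=R.from_matrix(np.c_[tx,ty,tz])
G=hs(Q,[(.005,0,.013)])[0]; TCP=G+.019*tz; PRE=TCP-.10*tz
if __name__=="__main__":
    print("G",G,"TCP",TCP,"PRE",PRE);t,r=tcp();print(t,"world d",(PRE-t).round(4),"to PRE",to(PRE,rot),"to TCP",to(TCP))
E
python3 g.py
```

```text
G [0.54523415 0.27686312 0.10085225] TCP [0.54252524 0.28741903 0.08528837] PRE [0.55678263 0.23186162 0.16720357]
[0.5486471  0.25194818 0.37224943] world d [ 0.0081 -0.0201 -0.205 ] to PRE ([-1.95, 0.95, 20.5], [0.1, 0.605, -0.315]) to TCP ([3.48, -0.88, 28.7], None)
```

Request:
carry_out:
  claw: [9.1,9.1,9.1,9.1,9.1,9.1,9.1,9.1,9.1,9.1]
  delta_pos:
    - [-1,0.3,2]
    - [-1,0.3,2]
    - [0,0.3,2]
    - [0,0,0]
    - [0,0,0]
    - [0,0,0]
    - [0,0,0]
    - [0,0,0]
    - [0,0,0]
    - [0,0,0]
  angular:
    - [0,0,-0.107]
    - [0,0,-0.107]
    - [0,0,-0.107]
    - [0,0.122,0]
    - [0,0.122,0]
    - [0,0.122,0]
    - [0,0.122,0]
    - [0,0.122,0]
    - [0,0,0]
    - [0,0,0]

```text
clock: 23.95
position: [0.5574, 0.2323, 0.3117]
ee_rot: [-1.609, -2.064, -0.504]
force: [-0.9, 0.8, 0.6]
width: 0.994
gripper_force: 0.0
```

```bash
python3 g.py; python3 -c "
from h import *
print(arm.observe()['joints'].round(2))"
```

```text
G [0.54523415 0.27686312 0.10085225] TCP [0.54252524 0.28741903 0.08528837] PRE [0.55678263 0.23186162 0.16720357]
[0.55741423 0.23225558 0.31169269] world d [-0.0006 -0.0004 -0.1445] to PRE ([-8.27, -0.06, 11.85], [0.002, 0.003, -0.004]) to TCP ([-8.24, -0.08, 21.85], None)
[-0.51  0.42  0.55  1.62 -0.81  1.42  0.5 ]
```

Request:
carry_out:
  claw: [9.1,9.1,9.1,9.1,9.1,9.1]
  delta_pos:
    - [-2.1,0,3]
    - [-2.1,0,3]
    - [-2.1,0,3]
    - [-2,0,2.8]
    - [0,0,0]
    - [0,0,0]
  angular:
    - [0,0,0]
    - [0,0,0]
    - [0,0,0]
    - [0,0,0]
    - [0,0,0]
    - [0,0,0]

```text
clock: 24.55
position: [0.557, 0.2346, 0.1687]
ee_rot: [-1.602, -2.066, -0.504]
force: [0.4, 0.9, 0.5]
width: 0.988
gripper_force: 0.0
```

```bash
python3 g.py; python3 -c "
from h import *
from hf import hs
from g import Q
p=arm.get_image('wrist');t=arm.trace('handset',p)
print([(int(a['region'].sum()),a['conf']) for a in t])
m=t[0]['region'];ys,xs=np.where(m);u=proj(p,hs(Q,[(a,b,.024) for a in(-.035,.0775) for b in(-.024,.024)]));print(xs.min(),xs.max(),ys.min(),ys.max(),u.round(1).tolist())
for y in range(ys.min()+5,ys.max(),12):
  x=np.where(m[y])[0];print(y,x.min(),x.max())
"
```

```text
G [0.54523415 0.27686312 0.10085225] TCP [0.54252524 0.28741903 0.08528837] PRE [0.55678263 0.23186162 0.16720357]
[0.55698625 0.23464197 0.16872731] world d [-0.0002 -0.0028 -0.0015] to PRE ([-0.3, -0.09, -0.03], [-0.0, 0.001, 0.0]) to TCP ([-0.29, -0.09, 9.97], None)
[(8907, 0.56)]
285 355 120 261 [[348.8, 258.0], [292.2, 257.9], [357.9, 133.2], [282.6, 133.2]]
125 286 353
137 285 355
149 285 355
161 286 353
173 287 351
185 288 351
197 289 351
209 290 350
221 292 349
233 291 348
245 292 347
257 293 347
```

Request:
carry_out:
  claw: [9.1,9.1,9.1,9.1,9.1,3.5,3.5,3.5,3.5,3.5,3.5,3.5,3.5]
  delta_pos:
    - [-0.3,-0.1,2.5]
    - [0,0,2.5]
    - [0,0,2.5]
    - [0,0,2.5]
    - [0,0,0]
    - [0,0,0]
    - [0,0,0]
    - [0,0,0]
    - [0,0,0]
    - [0,0,0]
    - [0,0,0]
    - [0,0,0]
    - [0,0,0]
  angular:
    - [0,0,0]
    - [0,0,0]
    - [0,0,0]
    - [0,0,0]
    - [0,0,0]
    - [0,0,0]
    - [0,0,0]
    - [0,0,0]
    - [0,0,0]
    - [0,0,0]
    - [0,0,0]
    - [0,0,0]
    - [0,0,0]
  force: 30

```text
clock: 25.95
position: [0.5428, 0.2859, 0.0841]
ee_rot: [-1.605, -2.064, -0.506]
force: [-0.6, -2.1, 4.1]
width: 0.523
gripper_force: 30.0
```

```bash
python3 -c "
from h import *
from g import *
s=arm.observe();print(s['width']*91.8,s['force'],s['position']-TCP)
hx=np.cos(np.radians(35))*z+np.sin(np.radians(35))*c
t,r=tcp();print('hx in tool',r.inv().apply(hx))
"
```

```text
48.05103547565847 [-0.6036206  -2.14358992  4.12920406] [ 0.0002748  -0.00154647 -0.00116628]
hx in tool [ 0.93942014 -0.00130865 -0.34276536]
```

Request:
carry_out:
  claw: [3.5,3.5,3.5,3.5,3.5,3.5,3.5,3.5,3.5,3.5]
  delta_pos:
    - [0.94,0,-0.34]
    - [0.94,0,-0.34]
    - [1.88,0,-0.68]
    - [1.88,0,-0.68]
    - [1.88,0,-0.68]
    - [1.88,0,-0.68]
    - [1.88,0,-0.68]
    - [0,0,0]
    - [0,0,0]
    - [0,0,0]
  angular:
    - [0,0,0]
    - [0,0,0]
    - [0,0,0]
    - [0,0,0]
    - [0,0,0]
    - [0,0,0]
    - [0,0,0]
    - [0,0,0]
    - [0,0,0]
    - [0,0,0]

```text
clock: 26.95
position: [0.5254, 0.3523, 0.1812]
ee_rot: [-1.606, -2.063, -0.504]
force: [-1.1, -0.3, -2.4]
width: 0.521
gripper_force: 30.0
```

```bash
cat > fin.py <<'E'
from g import *
# grasp offset: handset origin in tool frame (from measured grasp pose)
hxv=np.cos(np.radians(35))*z+np.sin(np.radians(35))*c; hzv=-np.cos(np.radians(35))*c+np.sin(np.radians(35))*z
Rg=R.from_rotvec([-1.605,-2.064,-.506]);tg=np.array([.5428,.2859,.0841])
o_t=Rg.inv().apply(np.array(Q[:3])-tg);Rh=Rg.inv()*R.from_matrix(np.c_[hxv,np.cross(hzv,hxv),hzv])
bx=np.array([np.cos(box[2]),np.sin(box[2]),0])
Rhf=R.from_matrix(np.c_[bx,np.cross(z,bx),z]);Rt=Rhf*Rh.inv()
of=W([0,.032,.205])[0];tf=of-Rt.apply(o_t)
t,r=tcp();s=arm.observe()
print(s["clock"],"width",s["width"]*91.8,"F",s["force"],s["gripper_force"],"joints",s["joints"].round(2))
h=t+r.apply(o_t);H=(r*Rh).as_matrix();print("handset now",h.round(3),"hx",H[:,0].round(3),"hz",H[:,2].round(3),"goal",of.round(3))
print("tcp goal",tf.round(3),"world d",(tf-t).round(3),"to",to(tf,Rt),"toolz",Rt.as_matrix()[:,2].round(2))
E
python3 fin.py
```

```text
26.95 width 47.8204212383941 F [-1.07835318 -0.26915654 -2.41260011] 29.995746910572052 joints [-0.66  0.53  0.46  1.8  -0.97  1.12  0.57]
handset now [0.526 0.351 0.186] hx [-0.141  0.557  0.819] hz [ 0.204 -0.793  0.574] goal [ 0.457 -0.025  0.205]
tcp goal [ 0.457 -0.029  0.201] world d [-0.068 -0.381  0.02 ] to ([-27.78, -16.0, -21.75], [-0.046, -0.951, 0.328]) toolz [-0.02 -0.34 -0.94]
```

Request:
carry_out:
  claw: [3.5,3.5,3.5,3.5,3.5,3.5,3.5,3.5,3.5,3.5,3.5,3.5]
  delta_pos:
    - [2.3,0,-3.3]
    - [2.3,0,-3.3]
    - [0,0,0]
    - [0,0,0]
    - [0,0,0]
    - [0,0,0]
    - [0,0,0]
    - [0,0,0]
    - [0,0,0]
    - [0,0,0]
    - [0,0,0]
    - [0,0,0]
  angular:
    - [0,0,0]
    - [0,0,0]
    - [0,-0.12,0]
    - [0,-0.12,0]
    - [0,-0.12,0]
    - [0,-0.12,0]
    - [0,-0.12,0]
    - [0,-0.12,0]
    - [0,-0.12,0]
    - [0,-0.12,0]
    - [0,0,0]
    - [0,0,0]

```text
clock: 28.15
position: [0.5252, 0.3529, 0.261]
ee_rot: [1.748, 2.251, -0.311]
force: [1.1, -1.1, -1.8]
width: 0.523
gripper_force: 30.0
```

```bash
python3 fin.py
```

```text
28.15 width 47.996942715195146 F [ 1.11811331 -1.09965121 -1.7752369 ] 29.995481371879578 joints [-1.29  0.61  0.77  1.43 -0.08  1.37 -0.32]
handset now [0.525 0.356 0.265] hx [-0.248  0.969 -0.   ] hz [0.004 0.001 1.   ] goal [ 0.457 -0.025  0.205]
tcp goal [ 0.457 -0.029  0.201] world d [-0.068 -0.381 -0.06 ] to ([-31.07, -16.03, 17.78], [0.105, -0.0, 0.302]) toolz [-0.02 -0.34 -0.94]
```

Request:
carry_out:
  claw: [3.5,3.5,3.5,3.5,3.5,3.5,3.5,3.5,3.5,3.5,3.5,3.5,3.5,3.5,3.5,3.5,3.5]
  delta_pos:
    - [-1.5,-0.8,0.9]
    - [-2.9,-1.5,1.6]
    - [-3,-1.5,1.7]
    - [-3,-1.5,1.7]
    - [-3,-1.5,1.7]
    - [-3,-1.5,1.7]
    - [-3,-1.6,1.7]
    - [-3,-1.6,1.7]
    - [-3,-1.6,1.7]
    - [-3,-1.6,1.8]
    - [-2.6,-1.3,1.5]
    - [0,0,0]
    - [0,0,0]
    - [0,0,0]
    - [0,0,0]
    - [0,0,0]
    - [0,0,0]
  angular:
    - [0,0,0]
    - [0,0,0]
    - [0,0,0]
    - [0,0,0]
    - [0,0,0]
    - [0,0,0]
    - [0,0,0]
    - [0,0,0]
    - [0,0,0]
    - [0,0,0]
    - [0,0,0]
    - [0.035,0,0.1]
    - [0.035,0,0.1]
    - [0.035,0,0.1]
    - [0,0,0]
    - [0,0,0]
    - [0,0,0]

```text
clock: 29.85
position: [0.4566, -0.0284, 0.2024]
ee_rot: [2.105, 1.964, -0.366]
force: [-0.1, -0.3, -1.1]
width: 0.518
gripper_force: 30.0
```

```bash
python3 fin.py; python3 chk.py; python3 - <<'E'
from h import *
import pickle
P=pickle.load(open("P3.pkl","rb"))
obs=[]
for n in P:
    p=arm.get_image(n)
    for l in ("handset","mug","tape","mouse","stapler"): print(n,l,[((np.array(a["centre"])*[640,400]).round(1).tolist(),round(a["conf"],2)) for a in arm.place_of(l,p)][:2],proj(p,W([0,.032,.205])).round(1).tolist() if l=="handset" else "")
E
```

```text
29.85 width 47.54043345960129 F [-0.11382423 -0.29314164 -1.13840981] 29.9958398938179 joints [-1.08  0.33  0.98  2.04  0.08  0.97 -0.23]
handset now [ 0.457 -0.025  0.207] hx [0.067 0.998 0.002] hz [-0.002 -0.002  1.   ] goal [ 0.457 -0.025  0.205]
tcp goal [ 0.457 -0.029  0.201] world d [ 0.    -0.    -0.002] to ([0.05, 0.03, 0.16], [0.002, -0.002, 0.001]) toolz [-0.02 -0.34 -0.94]
29.85 [ 0.45664768 -0.02840402  0.20241179] [-0.11382423 -0.29314164 -1.13840981] 0.5178696455294258 [-1.08  0.33  0.98  2.04  0.08  0.97 -0.23]
repeater scene seen 295 309 208 227 pred [292. 205.] [310. 235.]
repeater side seen 322 335 212 231 pred [321. 209.] [341. 241.]
adapter scene seen 273 293 209 231 pred [272. 208.] [295. 242.]
adapter side seen 329 354 219 243 pred [328. 217.] [356. 254.]
scene handset [([294.7, 160.5], 0.66)] [[293.4, 164.3]]
scene mug [] 
scene tape [] 
scene mouse [([413.5, 170.1], 0.64)] 
scene stapler [([324.1, 282.1], 0.82)] 
side handset [] [[312.0, 180.4]]
side mug [([334.6, 240.1], 0.74), ([340.0, 180.3], 0.66)] 
side tape [([418.7, 248.2], 0.69)] 
side mouse [([235.9, 175.0], 0.58)] 
side stapler [([381.6, 209.4], 0.87), ([341.1, 183.8], 0.5)]
```

```bash
python3 - <<'E'
from h import *
import pickle
p=arm.get_image("scene");t=arm.trace("handset",p)
b=np.array([.457,-.025,box[2]])
for z in(.195,.205,.215):
    q=proj(p,W([(x,y,z+d) for x in(-.0775,.0775) for y in(-.024,.024) for d in(0,.024)],b));print(z,q.min(0).round(),q.max(0).round())
for a in t: ys,xs=np.where(a["region"]);print(a["conf"],xs.min(),xs.max(),ys.min(),ys.max(),"left end rows",ys[xs<xs.min()+4].mean(),"right",ys[xs>xs.max()-4].mean())
q=proj(p,W([(x,0,.217) for x in(-.075,.075)],b));print(q)
s=arm.observe();print(np.abs(s["dq"]).max(),s["gripper_force"])
E
```

```text
0.195 [263. 148.] [323. 180.]
0.205 [262. 146.] [323. 177.]
0.215 [262. 143.] [323. 174.]
0.88 264 296 151 173 left end rows 162.25 right 158.74418604651163
[[266.23029572 167.46280798]
 [319.25569532 154.46996325]]
0.001464107524663107 29.995653927326202
```

Request:
carry_out:
  claw: [3.5,3.5,3.5,3.5]
  delta_pos:
    - [0,0,0]
    - [0,0,0]
    - [0,0,0]
    - [0,0,0]
  angular:
    - [0,0,0]
    - [0,0,0]
    - [0,0,0]
    - [0,0,0]

```text
clock: 31.25
position: [0.4573, -0.0276, 0.2025]
ee_rot: [2.104, 1.963, -0.367]
force: [0.8, 0.7, -2.2]
width: 0.525
gripper_force: 30.0
```

```bash
python3 - <<'E'
from h import *
from fin import o_t,Rh
t,r=tcp();o=t+r.apply(o_t);H=r*Rh
pts=np.array([(x,y,d) for x in(-.0775,.0775) for y in(-.024,.024) for d in(0,.024)])
for n in("scene","side","wrist"):
    p=arm.get_image(n);f=p["frame"].astype(int);red=(f[:,:,0]>1.7*f[:,:,1])&(f[:,:,0]>1.7*f[:,:,2])&(f[:,:,0]>40)
    for tilt in(-.15,-.08,0,.08,.15):
        X=o+(H*R.from_rotvec([0,tilt,0])).apply(pts-[.005,0,.012])+H.apply([.005,0,.012])
        u=proj(p,X);m=np.zeros((400,640),np.uint8);cv2.fillConvexPoly(m,cv2.convexHull(u.astype(np.float32)).astype(np.int32),1)
        if tilt==-.15:
            big=cv2.dilate(m,np.ones((25,25)));rr=red&(big>0)
            ys,xs=np.where(rr);print(n,"red n",rr.sum(),"bbox",xs.min(),xs.max(),ys.min(),ys.max())
        print("  tilt",tilt,"red outside",int((rr&(m==0)).sum()),"bbox",u.min(0).round(),u.max(0).round())
E
```

```text
31.25 width 48.152462259590905 F [ 0.77559825  0.65648471 -2.21141534] 29.995741546154022 joints [-1.08  0.34  0.98  2.04  0.08  0.97 -0.23]
handset now [ 0.458 -0.024  0.207] hx [0.068 0.998 0.   ] hz [-0.002 -0.     1.   ] goal [ 0.457 -0.025  0.205]
tcp goal [ 0.457 -0.029  0.201] world d [-0.    -0.001 -0.002] to ([-0.03, -0.03, 0.2], [0.002, -0.0, 0.0]) toolz [-0.02 -0.34 -0.94]
scene red n 359 bbox 263 295 151 174
  tilt -0.15 red outside 24 bbox [263. 142.] [324. 180.]
  tilt -0.08 red outside 14 bbox [263. 144.] [324. 178.]
  tilt 0 red outside 1 bbox [263. 145.] [324. 176.]
  tilt 0.08 red outside 4 bbox [263. 147.] [324. 175.]
  tilt 0.15 red outside 17 bbox [263. 148.] [324. 173.]
side red n 407 bbox 277 336 166 197
  tilt -0.15 red outside 24 bbox [288. 152.] [338. 202.]
  tilt -0.08 red outside 17 bbox [288. 153.] [339. 201.]
  tilt 0 red outside 17 bbox [288. 155.] [339. 199.]
  tilt 0.08 red outside 49 bbox [288. 157.] [338. 196.]
  tilt 0.15 red outside 102 bbox [288. 158.] [339. 194.]
wrist red n 12637 bbox 254 390 111 328
  tilt -0.15 red outside 793 bbox [242. 119.] [401. 353.]
  tilt -0.08 red outside 256 bbox [244. 114.] [398. 362.]
  tilt 0 red outside 0 bbox [247. 111.] [395. 372.]
  tilt 0.08 red outside 0 bbox [250. 109.] [392. 382.]
  tilt 0.15 red outside 141 bbox [253. 108.] [390. 391.]
```

The cameras agree the handset is level (tilt near 0), so I am handing the job in.

```bash
python3 -c "
from cell import arm
print(arm.sign_off())"
```

```text
the job is handed in; nothing more can be done
None
```

The job is handed in, but the verdict was not shown. By the last camera and arm readings, the adapter and repeater stand let go in the item bay, and the handset is gripped level, keypad up, over the middle of the long bay with its back about 0.21 m above the desk.

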